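Heat-set a batch of shoe heels

ROBOT

A 7-joint arm with a two-finger parallel gripper is mounted at the origin on the work surface. World frame = base frame: x ahead of the robot, y to its left, z up, the work surface at z = 0. Lengths are in mm, angles in rad, forces in N, time in s.
With the tool pointing down it reaches from about 425 to 950 mm from the base axis. Payload 4.7 kg.
Tool frame: the origin (TCP) lies between the finger pads; the fingertips stand 25 mm ahead of it and the grasp point (between the pads) lies 6 mm ahead of it; z points along the fingers, y is the line along which they close (so a half turn about z gives the same grasp; the last joint's range is limited). The gripper opens to 87 mm and grips with 3 to 60 N. Pads are 19 mm wide; open, the fingers measure 117 mm over their backs; the gripper's body (75 mm by 190 mm) begins 51 mm behind the grasp point.
Start: joints at [1.111, 0.469, -0.049, 1.532, 0.024, 1.141, -0.082], TCP at [281.924, -613.323, 247.573] pointing down, gripper open.
Joint ranges: [-2.59, 2.59], [-0.33, 1.99], [-1.39, 1.29], [0.1, 2.45], [-1.04, 4.18], [0.21, 1.99], [-2.66, 2.66]. Speed limits (rad/s): [2.57, 2.57, 3.14, 3.14, 3.14, 3.14, 3.14].

INTERFACE

Orientations are given as [roll, pitch, yaw] about the fixed x, y, z axes, in that order (R = Rz(yaw) Ry(pitch) Rx(roll)).
In Python, from rig import bot gives the robot as it stands. The module is installed in compiled form; this text tells all that it offers.
- The arm moves only by the tool drive_tool, never from a script. Its arguments are lists of equal length, an entry for each row: "dp": the shift along the tool's x, y, z scaled (see below), a list of three; "rot": the turn, a rotation vector about the tool's x, y, z scaled (see below), a list of three; "jaw": the opening, from -1 (shut) to 1 (fully open). A call has 1 to 12 rows; each row shifts and turns the commanded pose from where the row before left it, along the tool's axes as they then stand; what a row does not reach is not made up. The controller multiplies each number of a shift by 300 mm and each number of a turn by 180 degrees. A row lasts 1/8 s, in which the tool goes at most 62.5 mm and 10.7 degrees, less where a joint would pass 70% of its speed; a pose out of reach is approached as far as the arm can. A call with a number of a shift or a turn outside -1 to 1 is refused whole. A call with a gripper value outside its range is refused whole. The fingers move at their own pace and stop on an object; the grip force is fixed at half the most. Time passes only in rows, so rows that do not move let the fingers close. It gives the time, the measured TCP pose, the force, the opening and the grip force at its end, in the units of the state.
- bot.sense(): the state, without advancing time (a new reading comes with each control period).
- bot.snapshot(name): name is "side" or "top"; returns a dict with "color" (384x512x3 uint8, red, green, blue), "fx", "fy", "cx", "cy" (pixels), "dist_coeffs" ([k1, k2, p1, p2, k3] as OpenCV has them; the pictures are not rectified), "pose" (4x4, takes a point from camera to world coordinates). Camera axes: x right, y up, looking along -z (the intrinsics and any distortion apply to the point x, -y, -z); pixel columns grow to the right and rows downward; lengths in mm; the calibration is good to about 2 mm. A picture is of the moment at which its call begins. There is no depth.
- bot.hand_in(): hands the job in; it is judged then, once.
The state is a dict: "time": time; "q": joint angles; "qvel": joint speeds; "joint_efforts": joint torques, N m; "tool_pos": TCP position; "tcp_rot": TCP orientation; "force": force on the tool from outside, world axes, zero at the start; "moment": the same for the moment, N m; "gripper_width": opening from 0.0 (shut) to 1.0 (fully open); "grip_force": force on a finger pad.
Only numpy, scipy, OpenCV 4.12 (cv2) and the standard library are available. Lean on these libraries where they do the work, as an engineer would, in place of code of your own. Each camera call takes 0.05 s, during which the arm holds its last target. There are 200 camera calls.

TASK

Set every heel block that lies on the bench upright into the aluminium carrier tray, each flat in a bay of its own, then slide the tray by its wooden grip into the mouth of the heater hood and sideways along the L-shaped gate until it sits home behind the lip. Only then turn the black bar knob on the hood clockwise until it clicks over to on, let go and leave the heels in there with the heater on for at least three seconds, then bring the tray back out through the gate completely clear of the hood with the heels still in it, and stand all the heels upright and fully on the wooden cooling board. Leave the heater on and the tray outside for the next batch, and do not disturb the polish tin, the hammer or the brush.

Things in the scene. Friction and masses are not known exactly. Their poses are not given: they have to be found in the camera images.
- heater: fixed low grey steel hood, 320 (local x) x 166 (y) mm; origin: centre of its footprint. Mouth on its -y side, x = -152 to +115 mm, 54 high; a lip wall closes x = 115 to 152 at y = -83 to -75. Free space inside x -152 to 152, y -75 to 75, z 0 to 54. Roof top at z = 64; a lamp housing (y = 0 to 80, full width) rises to 94 and carries the knob
- gate_corner (a point): corner of the L-shaped gate cut through the hood's roof, at heater (-20, -50, 64) mm, axes as the heater's. In heater mm: first leg x = -40 to 0, from the front edge y = -83 to -28; second leg x = 0 to 46, y = -70 to -28, closed in front by a 13 mm roof tooth. The carrier's neck must run in +y to this corner, then along +x
- home (a point): where the carrier's origin belongs when home: heater (20, 0, 0) mm, axes as the heater's; home means within 10 mm of it in x (the side wall stops it at +7) and 14 mm in y. On the way in, the carrier's origin travels at heater x = -20, its axes parallel to the heater's, until y = 0, then sideways along +x
- carrier: loose aluminium tray, 250 (local x) x 130 (y) mm, floor 6 thick, rim 14 high and 4 thick, 0.5 kg, on the bench before the mouth. Origin: centre of its underside. Ribs 14 high, 4 thick, at y = -20 and at x = -42 and +42 make three bays, one heel each, centred on x = -83, 0, +83, y = 21 (heel length along y). A 14 mm square neck at x = 0, y = -50 carries the wooden grip
- carrier_grip (a point): centre of the wooden grip block on the carrier: 22 (carrier x) x 50 (y) x 36 mm high, spanning 78 to 114 mm above the tray's underside; it passes over the hood's roof while the neck runs in the gate
- knob (a joint): black bar knob on the hood's lamp housing: angle in rad, 0 = off, grows clockwise seen from above to 1.2 = on; sprung, about 0.08 N m, it falls back to 0 if let go before the click at 0.6 and snaps on to 1.2 past it
- knob_grip (a point): point on the knob's upright axis, 30 mm above the knob's underside and 130 mm above the bench; the bar is 52 x 15 mm, its top 10 mm above this point, its underside (disc) 22 mm below; the point turns with the knob and the bar lies along its x axis (the heater's x at 0)
- heel1: shoe heel block of stacked brown leather on a black rubber lift, D-shaped from above: 62 mm long (local x, round end at +x), 45 mm wide (y; parallel flanks from x = -31 to +9), 32 mm high, about 90 g; starts on the bench. Origin: centre of its underside, z up. None at the start: absent from this batch
- heel2: shoe heel block of stacked brown leather on a black rubber lift, D-shaped from above: 62 mm long (local x, round end at +x), 45 mm wide (y; parallel flanks from x = -31 to +9), 32 mm high, about 90 g; starts on the bench. Origin: centre of its underside, z up. None at the start: absent from this batch
- heel3: shoe heel block of stacked brown leather on a black rubber lift, D-shaped from above: 62 mm long (local x, round end at +x), 45 mm wide (y; parallel flanks from x = -31 to +9), 32 mm high, about 90 g; starts on the bench. Origin: centre of its underside, z up. None at the start: absent from this batch
- board: fixed wooden cooling board, 120 (local x) x 290 (y) x 12 mm thick, origin at the centre of its underside; three heels fit at y = -90, 0, +90 with their length along y
- tin: bystander: round steel polish tin, 84 mm across, 60 mm high, origin under its centre
- hammer: bystander: hammer 240 mm long lying on the bench, origin below its middle, head to local +x
- brush: bystander: flat brush 200 mm long lying on the bench, origin below its middle

How it is judged:
By the outcome, as a careful person would: the job done as asked, in the order asked, and still so for the second after the job is handed in, with the robot touching nothing.
Of heel1, heel2, heel3 only 2 to 3 are there at a start; the rules pass over those that are not, and their reading is None.
At some moment in a run one of heel1, heel2, heel3 may be knocked a few centimetres aside while the robot is not near it.
Once in a run the grip may slacken for a moment while it holds something.
It also fails if it takes over 210 s, if anything falls off the work surface, if the arm or the gripper's body presses on something with over 40 N, if the wrist force passes 120 N, or if a joint passes its speed limit or range.

## Working session

There is one attempt and no reset: what is moved stays moved. The work goes in short steps, Python scripts to look and compute and a tool call to move; the robot and the scene stay as the last step left them, time stands still between calls to the robot, and variables do not carry over. Pictures are saved under pics/ and viewed, at most 14 in all, crops included, and the job is handed in when it is done.

Besides the shell and the picture viewer there is one more tool, called after "Request:" as name(argument=value, ...), one argument or row to a line, values as JSON. drive_tool: Moves the arm, as the interface text tells. Its arguments: {"type":"object","properties":{"dp":{"type":"array","items":{"type":"array","items":{"type":"number","minimum":-1,"maximum":1}}},"rot":{"type":"array","items":{"type":"array","items":{"type":"number","minimum":-1,"maximum":1}}},"jaw":{"type":"array","items":{"type":"number"}}},"required":["dp","rot","jaw"]}

```bash
mkdir -p pics; python3 - <<'E'
from rig import bot
import cv2
print(bot.sense())
for n in("top","side"):
    s=bot.snapshot(n); cv2.imwrite(f"pics/{n}0.png",cv2.resize(s["color"][:,:,::-1],(800,600),interpolation=cv2.INTER_CUBIC))
    cv2.imwrite(f"pics/{n}0raw.png",s["color"][:,:,::-1])
    print({k:v for k,v in s.items() if k!="color"})
E
```

```text
{'time': 0.0, 'q': array([ 1.11109028,  0.46947872, -0.04860334,  1.5337116 ,  0.02411533,
        1.14097688, -0.08232098]), 'qvel': array([-0.00034083,  0.00195051,  0.00055315, -0.0009627 , -0.00081531,
       -0.00115775,  0.00166406]), 'joint_efforts': array([ 1.52066229e-05, -5.07968724e+01, -8.06219084e-02, -2.36154056e+01,
       -6.13219477e-02,  3.78994946e-02,  1.82603226e-04]), 'tool_pos': array([ 281.66203065, -612.81499104,  246.46679787]), 'tcp_rot': array([-3.13960613e+00,  8.27586351e-05,  4.30831060e-01]), 'force': array([-1.1244629 ,  0.17067734, -0.14278436]), 'moment': array([ 0.01981043,  0.03947848, -0.01068514]), 'grip_force': 0.0, 'gripper_width': 1.0026746036441554}
{'fx': 442.48529827202833, 'fy': 442.48529827202833, 'cx': 259.07607088949874, 'cy': 195.3102638078372, 'dist_coeffs': array([0.05411207, 0.        , 0.        , 0.        , 0.        ]), 'pose': array([[ 1.98929531e-02,  9.80572354e-01, -1.95146429e-01,
         2.74728476e+02],
       [-9.99553779e-01,  2.38555817e-02,  1.79764882e-02,
         2.91434381e+01],
       [ 2.22825789e-02,  1.94701745e-01,  9.80609360e-01,
         1.24277456e+03],
       [ 0.00000000e+00,  0.00000000e+00,  0.00000000e+00,
         1.00000000e+00]])}
{'fx': 383.9649880768288, 'fy': 383.9649880768288, 'cx': 252.29504928460898, 'cy': 193.30462030097877, 'dist_coeffs': array([-0.09536422,  0.        ,  0.        ,  0.        ,  0.        ]), 'pose': array([[-7.65900086e-01,  3.39092819e-01, -5.46272018e-01,
        -2.31548489e+02],
       [-6.42921587e-01, -4.13146610e-01,  6.44950938e-01,
         8.97782979e+02],
       [-6.99220111e-03,  8.45178052e-01,  5.34439117e-01,
         8.26710043e+02],
       [ 0.00000000e+00,  0.00000000e+00,  0.00000000e+00,
         1.00000000e+00]])}
```

View pics/top0.png

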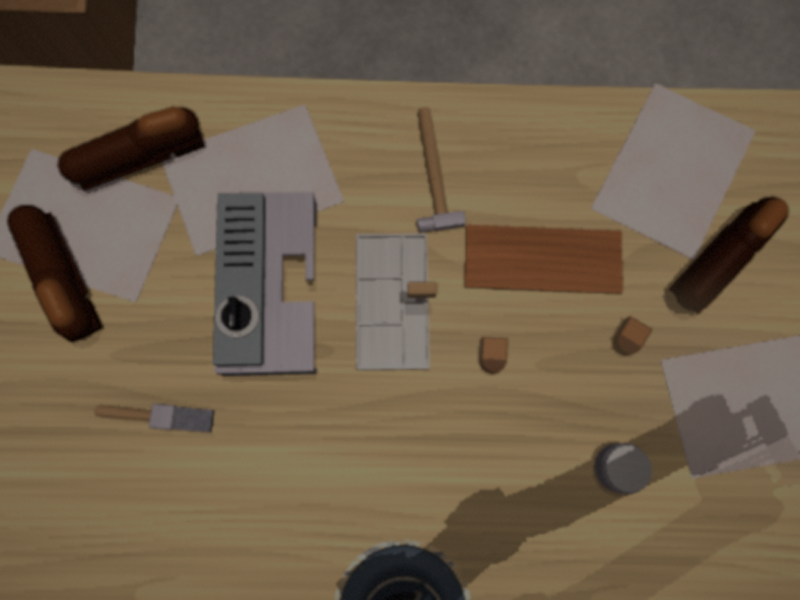

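View pics/side0.png

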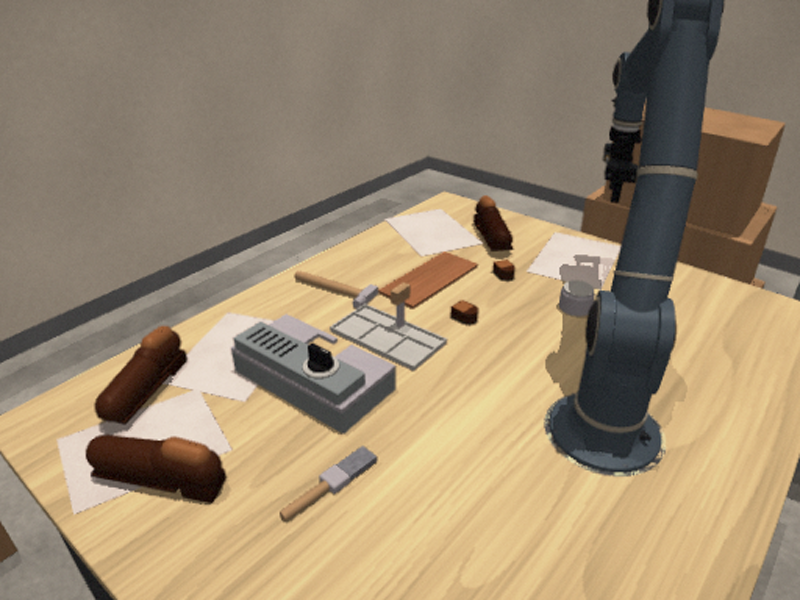

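The top view shows two heels, at (494,353) and (633,335). The board is at (543,259), the tray at (393,302) with its grip at (421,289), the hood at (265,283) with its mouth facing right, and the knob at (236,315). Image up is +x and left is +y.

```bash
cat > h.py <<'E'
import numpy as np,cv2
def ray(s,px):
    K=np.array([[s["fx"],0,s["cx"]],[0,s["fy"],s["cy"]],[0,0,1]])
    u=cv2.undistortPoints(np.asarray(px,float).reshape(-1,1,2),K,np.asarray(s["dist_coeffs"],float)).reshape(-1,2)
    d=np.c_[u[:,0],-u[:,1],-np.ones(len(u))]@s["pose"][:3,:3].T
    return s["pose"][:3,3],d
def plane(s,px,z):
    o,d=ray(s,px); return (o+d*((z-o[2])/d[:,2])[:,None])[:,:2]
def pix(s,P):
    P=np.atleast_2d(np.asarray(P,float)); T=np.linalg.inv(s["pose"]); c=P@T[:3,:3].T+T[:3,3]
    K=np.array([[s["fx"],0,s["cx"]],[0,s["fy"],s["cy"]],[0,0,1]])
    return cv2.projectPoints(np.c_[c[:,0],-c[:,1],-c[:,2]].reshape(-1,1,3),np.zeros(3),np.zeros(3),K,np.asarray(s["dist_coeffs"],float))[0].reshape(-1,2)
E
python3 - <<'E'
from rig import bot
from h import *
s=bot.snapshot("top");im=s["color"][:,:,::-1].copy()
hsv=cv2.cvtColor(im,cv2.COLOR_BGR2HSV)
def p(n,x,y): x,y=int(x*.64),int(y*.64); print(n,hsv[y,x])
for n,x,y in [("heel1",494,347),("heel1 side",492,364),("heel2",635,332),("board",540,260),("bench",540,320),("bench",400,420),("grip",421,289),("tray",380,300),("roof",290,220),("hous",230,280),("hood side",266,372),("shadow",480,380)]: p(n,x,y)
c=im[130:250,130:420]; cv2.imwrite("pics/crop1.png",cv2.resize(c,(800,331),interpolation=cv2.INTER_NEAREST))
E
```

```text
heel1 [ 14 135 117]
heel1 side [ 12 129  77]
heel2 [ 14 142 108]
board [ 12 161 103]
bench [ 18 101 131]
bench [ 18 102 127]
grip [ 15 117 120]
tray [ 13  23 133]
roof [169  18 115]
hous [90  3 86]
hood side [170  22  69]
shadow [ 18  98 135]
```

View pics/crop1.png

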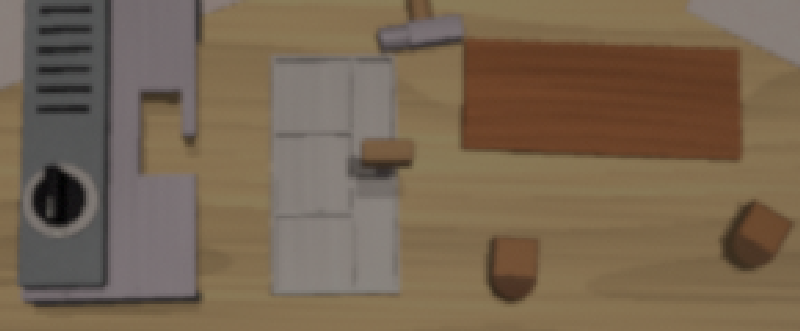

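The crop shows square corners of the heels pointing up and right, with a darker round end. I need a closer side view to tell their posture.

```bash
python3 - <<'E'
import cv2,numpy as np
a=cv2.imread("pics/side0raw.png");t=cv2.imread("pics/top0raw.png")
f=lambda c:np.clip(cv2.resize(c,(390,390),interpolation=cv2.INTER_CUBIC).astype(float)*1.7,0,255).astype('uint8')
cv2.imwrite("pics/crop2.png",np.hstack([f(a[155:215,275:335]),f(t[195:255,285:345])]))
E
```

```text
(no output)
```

View pics/crop2.png

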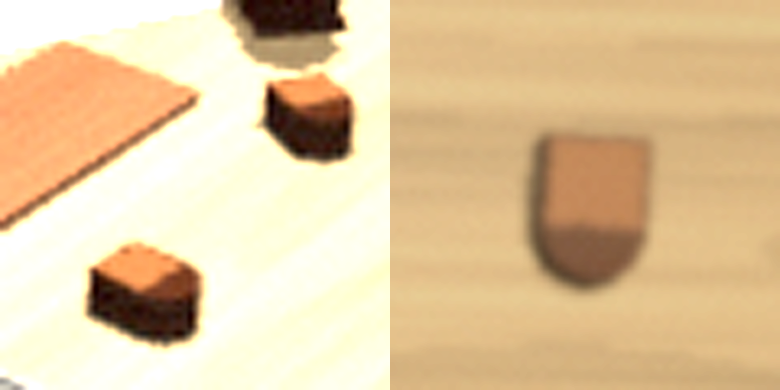

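```bash
cat > m.py <<'E'
from rig import bot
from h import *
s=bot.snapshot("top");im=s["color"][:,:,::-1].copy()
hsv=cv2.cvtColor(cv2.resize(im,None,fx=4,fy=4,interpolation=cv2.INTER_CUBIC),cv2.COLOR_BGR2HSV).astype(int);H,S,V=hsv[...,0],hsv[...,1],hsv[...,2]
def rects(m,z,lo,hi,roi=None):
    m=m.astype('uint8')*255
    if roi:
        k=np.zeros_like(m);x0,y0,x1,y1=[v*4 for v in roi];k[y0:y1,x0:x1]=255;m&=k
    m=cv2.morphologyEx(m,cv2.MORPH_OPEN,np.ones((5,5)))
    for c in cv2.findContours(m,cv2.RETR_EXTERNAL,cv2.CHAIN_APPROX_NONE)[0]:
        w=plane(s,(c.reshape(-1,2)-1.5)/4,z).astype('float32');a=cv2.contourArea(w)
        if lo<a<hi:
            (cx,cy),(p,q),t=cv2.minAreaRect(w);print("  c",round(cx,1),round(cy,1),"size",round(p,1),round(q,1),"ang",round(t,1),"area",round(a))
E
cat > m0.py <<'E'
from m import *
print("heel top square");rects((H<=16)&(S>115)&(V>90),32,900,4000,(290,195,430,245))
print("board");rects((H<=15)&(S>135)&(V>70),12,20000,50000,(290,130,410,200))
print("tray");rects((S<60)&(V>100),14,15000,50000,(222,140,280,245))
print("grip top");rects((S>95)&(V>90)&(H>=13),114,500,3000,(258,172,283,195))
print("housing");rects((S<30)&(V<105)&(V>70)&(H<140),94,15000,50000,(130,115,175,240))
print("ring");rects((S<40)&(V>115),100,500,8000,(135,180,168,222))
print("roof z64");rects((S<60)&(V>95),64,8000,50000,(160,118,208,245))
E
python3 m0.py
```

```text
heel top square
  c 442.2 -153.3 size 42.9 40.4 ang 87.4 area 1638
  c 478.7 -404.3 size 43.6 39.5 ang 59.3 area 1564
board
  c 614.1 -246.2 size 288.1 119.0 ang 89.1 area 33539
tray
  c 529.1 30.8 size 252.0 131.2 ang 1.9 area 30641
grip top
  c 531.9 -24.0 size 55.7 22.7 ang 89.6 area 944
housing
  c 547.3 292.0 size 297.0 78.5 ang 2.6 area 18233
ring
roof z64
  c 558.8 216.1 size 334.6 132.5 ang 2.3 area 24999
```

```bash
cat > m1.py <<'E'
from m import *
def edge(m,z,side,a,b,roi):
    # side L/R scanned over rows a..b ; T/B scanned over cols a..b (raw px)
    k=np.zeros_like(m);x0,y0,x1,y1=[v*4 for v in roi];k[y0:y1,x0:x1]=m[y0:y1,x0:x1]
    P=[]
    for i in range(a*4,b*4):
        l=np.flatnonzero(k[i] if side in"LR" else k[:,i])
        if len(l):
            e=l[0]-.5 if side in"LT" else l[-1]+.5
            P.append((e,i) if side in"LR" else (i,e))
    w=plane(s,(np.array(P)-1.5)/4,z).astype('float32')
    vx,vy,x,y=cv2.fitLine(w,cv2.DIST_HUBER,0,.1,.01).ravel()
    ang=np.degrees(np.arctan2(vy,vx)); ang=(ang+90)%180-90
    return (round(float(x),1),round(float(y),1)),round(float(ang),2)
g=(S<60)
roof=g&(V>90);R=(160,118,208,245)
print("roof front upper",edge(roof,64,"R",130,165,R),"lower",edge(roof,64,"R",200,232,R),"all lower+upper")
print("gate corner edge col x",edge(roof,64,"R",168,188,(165,118,190,245)))
ho=g&(V<105)&(V>60);R=(130,115,176,245)
print("hous L",edge(ho,94,"L",130,225,R)," T",edge(ho,94,"T",145,165,R)," B",edge(ho,94,"B",142,164,(130,115,176,240)))
print("roof T",edge(roof,64,"T",174,198,(160,118,208,245)),"B",edge(roof,64,"B",174,198,(160,118,208,245)))
tr=g&(V>100);R=(222,140,280,245)
print("tray L",edge(tr,14,"L",155,230,R)," T",edge(tr,14,"T",235,268,R)," R",edge(tr,14,"R",195,230,R)," B",edge(tr,14,"B",235,268,R))
k=im[185:220,135:168]; print(cv2.cvtColor(k,cv2.COLOR_BGR2GRAY)[::2,::2])
E
python3 m1.py
```

```text
roof front upper ((634.7, 172.0), 2.75) lower ((445.5, 162.9), 3.2) all lower+upper
gate corner edge col x ((557.1, 222.8), 2.11)
hous L ((549.3, 330.9), 2.68)  T ((695.7, 296.2), -86.99)  B ((383.0, 279.7), -87.82)
roof T ((726.0, 216.3), -88.18) B ((391.8, 199.2), -87.37)
tray L ((542.1, 96.7), 1.93)  T ((653.9, 46.3), -88.44)  R ((472.4, -36.4), 2.35)  B ((403.2, 29.2), -87.94)
[[114  93  88  85  86  86  87  86  86  88  87  86  86  86  87  86  67]
 [117  95  86  86  86  86  86  84  86  87  87  86  86  87  87  86  65]
 [115  94  86  87  85  81  71  65  88 102 100  90  85  87  86  86  63]
 [120  96  86  86  90  75  20  19  35  92 113 114 103  87  87  86  63]
 [118  96  87  91 109  74  17  18   5  21  64 104 118 109  87  87  63]
 [116  97  91 110  92  31  17  18   7   6  18  41  97 120  99  86  62]
 [115  98 104 104  43  12  13  19   7   6  19  19  51 113 115  86  63]
 [116  98 112  81  22  12  17  19   8   8  19  21  26 100 119  96  60]
 [114  98 115  70  15  15  43  27   4   9  18  19  25  98 122  98  60]
 [100  87 114  68  19  14  58  39   2   6  20  21  24 100 121 100  58]
 [102  91 114  84  22  17  66  39   6   9  18  22  45 111 120  96  61]
 [107  91 110 110  58  17  75  37   6   8  21  23  79 120 111  87  62]
 [108  90  96 116 107  54  30  13   8  10  30  74 118 120  94  86  61]
 [107  88  87 104 116 108  77  60  50  63 100 118 119  97  84  86  60]
 [105  85  87  85  99 112 115 113 112 109 118 112  92  87  88  86  60]
 [ 99  84  86  87  86  89  98 106 110  99  90  83  86  89  89  88  60]
 [ 97  84  86  86  86  87  87  84  85  88  88  87  87  88  89  88  59]
 [ 98  86  86  86  87  88  87  88  87  87  87  88  86  88  89  88  59]]
```

```bash
cat > m2.py <<'E'
from m1 import *
print("=====")
r=(S<45)&(V>95)
# columns px across gate: world y between 195 and 215 at z=64
for col in (183,185,187,190,192,194):
    v=hsv[130*4:235*4,col*4,:]
    m=r[:,col*4]; n=np.flatnonzero(~m[150*4:215*4])+150*4
    print(col,n[0]/4,n[-1]/4, plane(s,[[col,(n[0]-2)/4],[col,(n[-1]-1)/4]],64).round(1).tolist())
for col in (145,150,170,172,178):
    d=np.diff(cv2.GaussianBlur(V[:,col*4].astype('float32').reshape(-1,1),(1,9),0).ravel())
    for lo,hi in((118,130),(228,245)):
        i=lo*4+np.abs(d[lo*4:hi*4]).argmax(); print(col,i/4,plane(s,[[col,(i-1)/4]],94 if col<169 else 64).round(1).tolist(), V[i-8,col*4],V[i+8,col*4])
# ring ellipse
m=((S<40)&(V>100))[180*4:222*4,139*4:167*4].astype('uint8')*255
c=max(cv2.findContours(m,cv2.RETR_EXTERNAL,cv2.CHAIN_APPROX_NONE)[0],key=cv2.contourArea)
e=cv2.fitEllipse(c); pc=np.array([[e[0][0]+139*4-1.5,e[0][1]+180*4-1.5]])/4; print("ring",e,plane(s,pc,94),plane(s,pc,108))
E
python3 m2.py | sed -n '/=====/,$p'
```

```text
=====
183 162.5 193.25 [[597.3, 218.0], [510.7, 213.4]]
185 162.5 193.5 [[597.5, 212.5], [510.1, 208.0]]
187 162.5 193.25 [[597.6, 207.1], [510.9, 202.7]]
190 162.5 193.0 [[597.9, 198.9], [511.8, 194.6]]
192 162.25 193.0 [[598.7, 193.5], [512.0, 189.2]]
194 162.0 193.0 [[599.6, 188.0], [512.1, 183.9]]
145 123.5 [[694.6, 320.7]] 135 85
145 240.75 [[377.8, 298.9]] 71 117
150 123.5 [[695.0, 307.3]] 135 86
150 238.25 [[384.5, 286.6]] 114 63
170 124.0 [[706.3, 259.5]] 134 95
170 237.75 [[389.7, 241.1]] 121 62
172 123.0 [[709.4, 254.1]] 136 115
172 237.75 [[389.8, 235.8]] 124 71
178 123.0 [[709.9, 237.6]] 136 115
178 237.5 [[390.8, 220.1]] 122 65
ring ((50.41774368286133, 89.18219757080078), (98.57217407226562, 102.49534606933594), 48.772525787353516) [[478.84246729 289.9442157 ]] [[476.35495061 286.76586286]]
```

```bash
cat > plan.py <<'E'
import numpy as np
from rig import bot
def st():
    s=bot.sense(); r=s["tcp_rot"]; print("t%.1f pos %s rpy %s F %s w%.2f g%.1f q7 %.2f"%(s["time"],s["tool_pos"].round(1),np.degrees(r).round(2),s["force"].round(1),s["gripper_width"],s["grip_force"],s["q"][6])); return s
def plan(segs,start=None):
    """segs: (x,y,z,yaw_deg,rows) - turn then shift, None keeps; prints per-row numbers"""
    s=st(); p=s["tool_pos"].copy(); y=np.degrees(s["tcp_rot"][2])
    for x,yy,z,yaw,n in segs:
        t=np.array([p[i] if v is None else v for i,v in enumerate((x,yy,z))],float)
        if yaw is not None:
            d=(yaw-y+180)%360-180; k=max(1,int(np.ceil(abs(d)/10))); print(f" turn {k} rows rot z {-d/k/180:.4f}"); y=yaw
        a=np.radians(y);d=t-p;v=np.array([d[0]*np.cos(a)+d[1]*np.sin(a),d[0]*np.sin(a)-d[1]*np.cos(a),-d[2]])/300/n
        print(f" shift {n} rows dp {v.round(4).tolist()}"); p=t
E
cat > m3.py <<'E'
from m import *
print("grip");rects((H<=16)&(S>106)&(V>80),114,500,3000,(255,172,285,195))
sq=lambda roi:rects((H<=16)&(S>115)&(V>90),32,900,4000,roi)
E
python3 - <<'E'
import m3
from plan import *
plan([(478.7,-404.3,160,-30.7,7),(None,None,36,None,4)])
E
```

```text
grip
  c 529.2 -19.6 size 19.0 45.9 ang 3.6 area 803
t0.3 pos [ 281.9 -613.2  247.3] rpy [-179.98   -0.     24.69] F [ 0.4 -0.  -0.2] w1.00 g0.0 q7 -0.08
 turn 6 rows rot z 0.0513
 shift 7 rows dp [0.0298, -0.1334, 0.0416]
 shift 4 rows dp [0.0, -0.0, 0.1033]
```

Request:
drive_tool(
  dp=[
    [0,0,0],
    [0,0,0],
    [0,0,0],
    [0,0,0],
    [0,0,0],
    [0,0,0],
    [0.0348,-0.1556,0.0485],
    [0.0348,-0.1556,0.0485],
    [0.0348,-0.1556,0.0485],
    [0.0348,-0.1556,0.0485],
    [0.0348,-0.1556,0.0485],
    [0.0348,-0.1556,0.0485],
  ],
  rot=[
    [0,0,0.0513],
    [0,0,0.0513],
    [0,0,0.0513],
    [0,0,0.0513],
    [0,0,0.0513],
    [0,0,0.0513],
    [0,0,0],
    [0,0,0],
    [0,0,0],
    [0,0,0],
    [0,0,0],
    [0,0,0],
  ],
  jaw=[1,1,1,1,1,1,1,1,1,1,1,1],
)

```text
time: 1.85
tool_pos: [479.9, -403.4, 160.0]
tcp_rot: [3.142, -0.001, -0.536]
force: [0.1, -0.8, 0.2]
gripper_width: 1.0
grip_force: 0.0
```

```bash
python3 - <<'E'
import m3,cv2
from plan import *
cv2.imwrite("pics/t1.png",cv2.resize(m3.im[120:320,250:512],(786,600)))
plan([(478.7,-404.3,100,-30.7,2),(None,None,36,None,3)])
E
```

```text
grip
  c 529.2 -19.9 size 18.8 46.0 ang 1.4 area 800
t1.9 pos [ 485.4 -395.2  157.8] rpy [-1.7961e+02  1.2000e-01 -3.0130e+01] F [ 4.7  4.8 -1.5] w1.00 g0.0 q7 -1.43
 turn 1 rows rot z 0.0032
 shift 2 rows dp [-0.0019, 0.0187, 0.0963]
 shift 3 rows dp [0.0, -0.0, 0.0711]
```

View pics/t1.png

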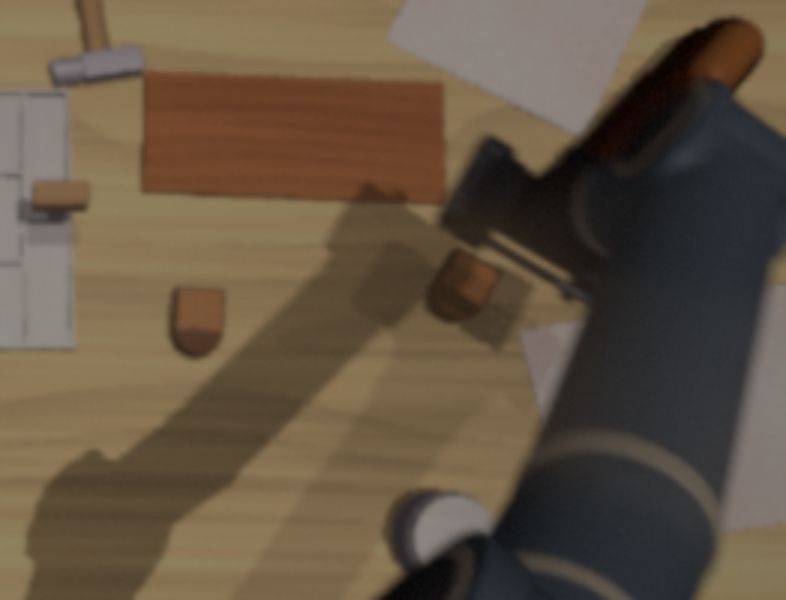

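The heels are unmoved. The gripper's long body lies along the closing axis, as I assumed.

Request:
drive_tool(
  dp=[
    [0,0,0],
    [0,0,0],
    [0,0,0.1],
    [0,0,0.1],
    [0,0,0],
    [0,0,0],
  ],
  rot=[
    [0,0,0],
    [0,0,0],
    [0,0,0],
    [0,0,0],
    [0,0,0],
    [0,0,0],
  ],
  jaw=[1,1,1,1,1,1],
)

```text
time: 2.65
tool_pos: [478.8, -406.1, 101.6]
tcp_rot: [3.141, -0.002, -0.538]
force: [0.5, -0.4, -1.2]
gripper_width: 1.001
grip_force: 0.0
```

```bash
python3 - <<'E'
from plan import *
plan([(478.7,-404.3,37,-30.7,3)])
plan([(478.7,-404.3,200,-30.7,4),(603,65.5,200,92,12),(None,None,80,None,3)])
E
```

```text
t2.6 pos [ 478.8 -406.1  101.6] rpy [ 1.7996e+02 -1.2000e-01 -3.0820e+01] F [ 0.5 -0.4 -1.2] w1.00 g0.0 q7 -1.42
 turn 1 rows rot z -0.0007
 shift 3 rows dp [-0.0011, -0.0016, 0.0717]
t2.6 pos [ 478.8 -406.1  101.6] rpy [ 1.7996e+02 -1.2000e-01 -3.0820e+01] F [ 0.5 -0.4 -1.2] w1.00 g0.0 q7 -1.42
 turn 1 rows rot z -0.0007
 shift 4 rows dp [-0.0008, -0.0012, -0.082]
 turn 13 rows rot z -0.0524
 shift 12 rows dp [0.1292, 0.0391, -0.0]
 shift 3 rows dp [0.0, 0.0, 0.1333]
```

Request:
drive_tool(
  dp=[
    [-0.0011,-0.0016,0.0717],
    [-0.0011,-0.0016,0.0717],
    [-0.0011,-0.0016,0.0717],
    [0,0,0],
    [0,0,0],
    [0,0,0],
    [0,0,0],
    [0,0,0],
    [0,0,0],
    [0,0,-0.1],
    [0,0,-0.15],
    [0,0,-0.15],
  ],
  rot=[
    [0,0,0],
    [0,0,0],
    [0,0,0],
    [0,0,0],
    [0,0,0],
    [0,0,0],
    [0,0,0],
    [0,0,0],
    [0,0,0],
    [0,0,0],
    [0,0,0],
    [0,0,0],
  ],
  jaw=[1,1,1,1,-1,-1,-1,-1,-1,-1,-1,-1],
)

```text
time: 4.15
tool_pos: [478.3, -402.5, 156.4]
tcp_rot: [-3.142, 0.001, -0.536]
force: [0.8, 0.3, -1.8]
gripper_width: 0.517
grip_force: 30.0
```

Request:
drive_tool(
  dp=[
    [0,0,-0.05],
    [0,0,0],
    [0,0,0],
    [0,0,0],
    [0,0,0],
    [0,0,0],
    [0,0,0],
    [0,0,0],
    [0,0,0],
    [0,0,0],
    [0,0,0],
    [0,0,0],
  ],
  rot=[
    [0,0,0],
    [0,0,0],
    [0,0,-0.055],
    [0,0,-0.055],
    [0,0,-0.055],
    [0,0,-0.055],
    [0,0,-0.055],
    [0,0,-0.055],
    [0,0,-0.055],
    [0,0,-0.055],
    [0,0,-0.055],
    [0,0,-0.055],
  ],
  jaw=[-1,-1,-1,-1,-1,-1,-1,-1,-1,-1,-1,-1],
)

```text
time: 5.65
tool_pos: [477.5, -401.8, 167.7]
tcp_rot: [-3.137, -0.002, 1.198]
force: [0.2, 0.2, -1.3]
gripper_width: 0.518
grip_force: 30.0
```

```bash
python3 - <<'E'
from plan import *
plan([(None,None,180,92,1),(608.5,65.8,180,None,11),(None,None,80,None,3)])
E
```

```text
t5.7 pos [ 477.5 -401.8  167.7] rpy [-1.7973e+02 -1.1000e-01  6.8620e+01] F [ 0.2  0.2 -1.3] w0.52 g30.0 q7 0.11
 turn 3 rows rot z -0.0433
 shift 1 rows dp [0.0, 0.0, -0.0409]
 shift 11 rows dp [0.1402, 0.0446, -0.0]
 shift 3 rows dp [0.0, 0.0, 0.1111]
```

Request:
drive_tool(
  dp=[
    [0,0,-0.02],
    [0,0,-0.02],
    [0,0,0],
    [0.1402,0.0453,0],
    [0.1402,0.0453,0],
    [0.1402,0.0453,0],
    [0.1402,0.0453,0],
    [0.1402,0.0453,0],
    [0.1402,0.0453,0],
    [0.1402,0.0453,0],
    [0.1402,0.0453,0],
    [0.1402,0.0453,0],
  ],
  rot=[
    [0,0,-0.0433],
    [0,0,-0.0433],
    [0,0,-0.0433],
    [0,0,0],
    [0,0,0],
    [0,0,0],
    [0,0,0],
    [0,0,0],
    [0,0,0],
    [0,0,0],
    [0,0,0],
    [0,0,0],
  ],
  jaw=[-1,-1,-1,-1,-1,-1,-1,-1,-1,-1,-1,-1],
)

```text
time: 7.15
tool_pos: [588.9, -19.5, 180.1]
tcp_rot: [-3.137, -0.001, 1.6]
force: [0.6, -2.0, -1.1]
gripper_width: 0.518
grip_force: 30.0
```

Request:
drive_tool(
  dp=[
    [0.1402,0.0453,0],
    [0.1402,0.0453,0],
    [0,0,0],
    [0,0,0],
    [0,0,0.1],
    [0,0,0.1],
    [0,0,0.1],
    [0,0,0],
    [0,0,0],
  ],
  rot=[
    [0,0,0],
    [0,0,0],
    [0,0,0],
    [0,0,0],
    [0,0,0],
    [0,0,0],
    [0,0,0],
    [0,0,0],
    [0,0,0],
  ],
  jaw=[-1,-1,-1,-1,-1,-1,-1,-1,-1],
)

```text
time: 8.28
tool_pos: [615.2, 63.1, 93.4]
tcp_rot: [3.141, 0.0, 1.598]
force: [0.1, 0.3, -1.3]
gripper_width: 0.519
grip_force: 30.0
```

```bash
python3 - <<'E'
from plan import *
from m import *
plan([(610.7,65.6,44.5,92,2)])
# heel1 look
rects((H<=16)&(S>115)&(V>90),32,700,4000,(290,195,430,245))
t=bot.snapshot("side")["color"][:,:,::-1]
cv2.imwrite("pics/s1.png",cv2.resize(t[150:300,170:370],(800,600)))
E
```

```text
t8.3 pos [615.6  63.5  93.9] rpy [179.88  -0.    91.6 ] F [-0.1  0.2 -1.7] w0.51 g30.0 q7 -0.44
 turn 1 rows rot z -0.0022
 shift 2 rows dp [0.0038, -0.008, 0.0824]
```

View pics/s1.png

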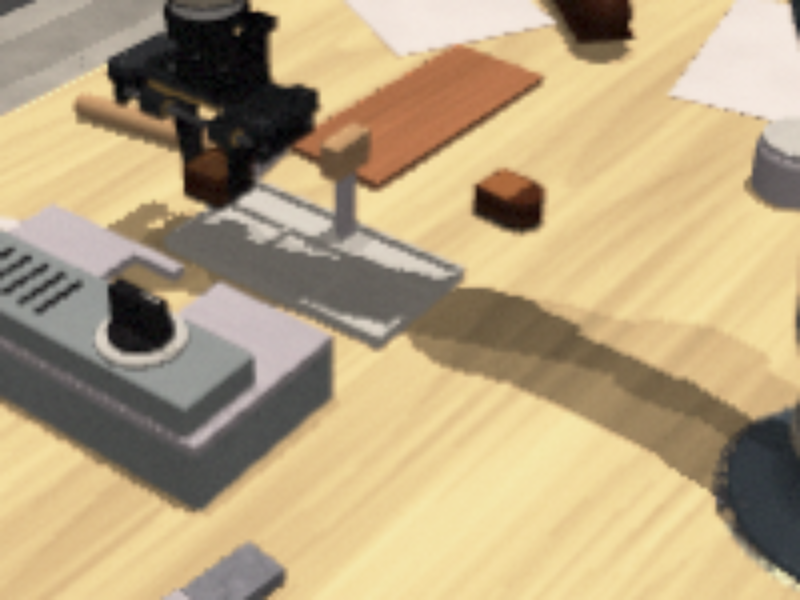

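The heel is held above the far bay, and heel1 is still on the bench. I'll lower it now.

Request:
drive_tool(
  dp=[
    [0.0038,-0.008,0.07],
    [0.0038,-0.008,0.07],
    [0,0,0.025],
    [0,0,0],
    [0,0,0],
    [0,0,0],
    [0,0,0],
    [0,0,-0.1],
    [0,0,-0.15],
    [0,0,-0.15],
    [0,0,0],
  ],
  rot=[
    [0,0,0],
    [0,0,0],
    [0,0,0],
    [0,0,0],
    [0,0,0],
    [0,0,0],
    [0,0,0],
    [0,0,0],
    [0,0,0],
    [0,0,0],
    [0,0,0],
  ],
  jaw=[-1,-1,-1,-1,1,1,1,1,1,1,1],
)

```text
time: 9.75
tool_pos: [612.4, 67.0, 167.6]
tcp_rot: [3.133, -0.001, 1.6]
force: [-0.6, 0.3, 0.0]
gripper_width: 0.998
grip_force: 0.0
```

```bash
python3 - <<'E'
from plan import *
plan([(None,None,None,-2.6,1),(442.2,-153.3,150,None,7),(None,None,38,None,3)])
E
```

```text
t9.8 pos [612.4  67.  167.6] rpy [ 1.7951e+02 -5.0000e-02  9.1660e+01] F [-0.6  0.3  0. ] w1.00 g0.0 q7 -0.40
 turn 10 rows rot z 0.0524
 shift 1 rows dp [0.0, -0.0, -0.0]
 shift 7 rows dp [-0.0762, 0.1085, 0.0084]
 shift 3 rows dp [0.0, -0.0, 0.1244]
```

Request:
drive_tool(
  dp=[
    [0,0,0],
    [0,0,0],
    [0,0,0],
    [0,0,0],
    [0,0,0],
    [0,0,0],
    [0,0,0],
    [0,0,0],
    [0,0,0],
    [0,0,0],
    [-0.0762,0.1085,0.0084],
    [-0.0762,0.1085,0.0084],
  ],
  rot=[
    [0,0,0.0524],
    [0,0,0.0524],
    [0,0,0.0524],
    [0,0,0.0524],
    [0,0,0.0524],
    [0,0,0.0524],
    [0,0,0.0524],
    [0,0,0.0524],
    [0,0,0.0524],
    [0,0,0.0524],
    [0,0,0],
    [0,0,0],
  ],
  jaw=[1,1,1,1,1,1,1,1,1,1,1,1],
)

```text
time: 11.25
tool_pos: [559.9, 2.8, 157.0]
tcp_rot: [3.141, 0.002, -0.045]
force: [0.1, -0.6, 0.0]
gripper_width: 1.0
grip_force: 0.0
```

Request:
drive_tool(
  dp=[
    [-0.0762,0.1085,0.0084],
    [-0.0762,0.1085,0.0084],
    [-0.0762,0.1085,0.0084],
    [0,0,0],
    [0,0,0],
    [0,0,0],
  ],
  rot=[
    [0,0,0],
    [0,0,0],
    [0,0,0],
    [0,0,0],
    [0,0,0],
    [0,0,0],
  ],
  jaw=[1,1,1,1,1,1],
)

```text
time: 12.0
tool_pos: [488.8, -90.0, 150.5]
tcp_rot: [-3.141, -0.0, -0.044]
force: [-0.4, 0.1, 0.8]
gripper_width: 1.001
grip_force: 0.0
```

```bash
python3 - <<'E'
from plan import *
from m import *
rects((H<=16)&(S>115)&(V>75),32,700,4000,(290,195,430,245))
print("tray heel");rects((H<=16)&(S>115)&(V>80),38,700,4000,(222,140,280,165))
plan([(442.2,-153.3,150,-2.6,2),(None,None,38,None,3)])
cv2.imwrite("pics/t2.png",cv2.resize(im[120:270,210:410],(800,600)))
E
```

```text
tray heel
  c 615.6 66.0 size 27.7 39.4 ang 1.5 area 1061
t12.1 pos [488.8 -90.1 150.5] rpy [-1.7998e+02 -1.0000e-02 -2.5500e+00] F [0.6 0.7 0.2] w1.00 g0.0 q7 -1.56
 turn 1 rows rot z 0.0003
 shift 2 rows dp [-0.0728, 0.1088, 0.0009]
 shift 3 rows dp [0.0, -0.0, 0.1244]
```

View pics/t2.png

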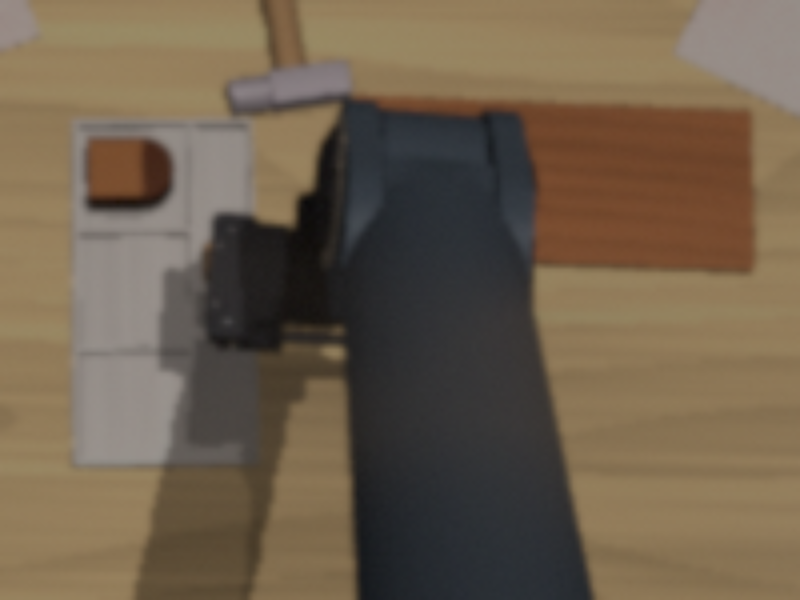

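Heel2 sits in the far bay. Heel1 is hidden under the arm from above, so I'll check it with the side camera before descending.

```bash
cat > side.py <<'E'
from rig import bot
from h import *
def sideheel(z,near,r=45,hi=1):
    s=bot.snapshot("side");im=cv2.resize(s["color"][:,:,::-1],None,fx=4,fy=4,interpolation=cv2.INTER_CUBIC)
    h=cv2.cvtColor(im,cv2.COLOR_BGR2HSV).astype(int)
    u,v=(pix(s,[[*near,z]])[0]*4).astype(int)
    m=((h[...,0]<=16)&(h[...,1]>110)&(h[...,2]>90)).astype('uint8')*255
    k=np.zeros_like(m);cv2.circle(k,(u,v),int(r*4/3),255,-1);m&=k
    for c in cv2.findContours(m,cv2.RETR_EXTERNAL,cv2.CHAIN_APPROX_NONE)[0]:
        w=plane(s,(c.reshape(-1,2)-1.5)/4,z).astype('float32')
        if cv2.contourArea(w)>300:
            print("side:",[tuple(np.round(q,1)) if i<2 else round(q,1) for i,q in enumerate(cv2.minAreaRect(w))],round(cv2.contourArea(w)))
E
python3 - <<'E'
from side import *
sideheel(32,(442,-153))
E
```

```text
side: [(np.float64(430.8), np.float64(-157.1)), (np.float64(66.5), np.float64(48.4)), 4.8] 1814
```

Request:
drive_tool(
  dp=[
    [-0.0728,0.1088,0],
    [-0.0728,0.1088,0],
    [0,0,0],
    [0,0,0.1],
    [0,0,0],
    [0,0,0],
  ],
  rot=[
    [0,0,0],
    [0,0,0],
    [0,0,0],
    [0,0,0],
    [0,0,0],
    [0,0,0],
  ],
  jaw=[1,1,1,1,1,1],
)

```text
time: 12.85
tool_pos: [442.4, -153.7, 121.1]
tcp_rot: [-3.142, -0.001, -0.045]
force: [0.2, 0.4, 0.6]
gripper_width: 0.997
grip_force: 0.0
```

```bash
python3 - <<'E'
from plan import *
plan([(442.2,-153.3,38,-2.6,3)])
E
```

```text
t12.8 pos [ 442.4 -153.7  121.1] rpy [-1.80e+02 -5.00e-02 -2.58e+00] F [0.2 0.4 0.6] w1.00 g0.0 q7 -1.40
 turn 1 rows rot z 0.0001
 shift 3 rows dp [-0.0002, -0.0005, 0.0924]
```

Request:
drive_tool(
  dp=[
    [0,0,0.0924],
    [0,0,0.0924],
    [0,0,0.0924],
    [0,0,0],
    [0,0,0],
    [0,0,0],
    [0,0,0],
    [0,0,0],
    [0,0,0],
    [0,0,-0.1],
    [0,0,-0.15],
    [0,0,-0.15],
  ],
  rot=[
    [0,0,0],
    [0,0,0],
    [0,0,0],
    [0,0,0],
    [0,0,0],
    [0,0,0],
    [0,0,0],
    [0,0,0],
    [0,0,0],
    [0,0,0],
    [0,0,0],
    [0,0,0],
  ],
  jaw=[1,1,1,1,-1,-1,-1,-1,-1,-1,-1,-1],
)

```text
time: 14.35
tool_pos: [440.9, -154.2, 158.4]
tcp_rot: [-3.141, 0.001, -0.046]
force: [0.4, -1.1, -0.2]
gripper_width: 0.513
grip_force: 30.0
```

Request:
drive_tool(
  dp=[
    [0,0,-0.05],
    [0,0,0],
    [0,0,0],
    [0,0,0],
    [0,0,0],
    [0,0,0],
    [0,0,0],
    [0,0,0],
    [0,0,0],
    [0,0,0],
    [0,0,0],
    [0,0,0],
  ],
  rot=[
    [0,0,0],
    [0,0,-0.0525],
    [0,0,-0.0525],
    [0,0,-0.0525],
    [0,0,-0.0525],
    [0,0,-0.0525],
    [0,0,-0.0525],
    [0,0,-0.0525],
    [0,0,-0.0525],
    [0,0,-0.0525],
    [0,0,-0.0525],
    [0,0,0],
  ],
  jaw=[-1,-1,-1,-1,-1,-1,-1,-1,-1,-1,-1,-1],
)

```text
time: 15.85
tool_pos: [440.6, -154.2, 171.3]
tcp_rot: [-3.139, -0.001, 1.601]
force: [-0.6, 0.6, -1.2]
gripper_width: 0.515
grip_force: 30.0
```

```bash
python3 - <<'E'
from plan import *
plan([(444.8,60.2,190,92,6),(None,None,80,None,3)])
E
```

```text
t15.8 pos [ 440.6 -154.2  171.3] rpy [-1.7987e+02 -6.0000e-02  9.1720e+01] F [-0.6  0.6 -1.2] w0.51 g30.0 q7 0.17
 turn 1 rows rot z -0.0016
 shift 6 rows dp [0.119, 0.0065, -0.0104]
 shift 3 rows dp [0.0, 0.0, 0.1222]
```

Request:
drive_tool(
  dp=[
    [0.119,0.0065,-0.0104],
    [0.119,0.0065,-0.0104],
    [0.119,0.0065,-0.0104],
    [0.119,0.0065,-0.0104],
    [0.119,0.0065,-0.0104],
    [0.119,0.0065,-0.0104],
    [0,0,0],
    [0,0,0.12],
    [0,0,0.12],
    [0,0,0.08],
    [0,0,0],
    [0,0,0],
  ],
  rot=[
    [0,0,-0.0016],
    [0,0,0],
    [0,0,0],
    [0,0,0],
    [0,0,0],
    [0,0,0],
    [0,0,0],
    [0,0,0],
    [0,0,0],
    [0,0,0],
    [0,0,0],
    [0,0,0],
  ],
  jaw=[-1,-1,-1,-1,-1,-1,-1,-1,-1,-1,-1,-1],
)

```text
time: 17.35
tool_pos: [445.9, 59.8, 95.7]
tcp_rot: [3.141, 0.0, 1.606]
force: [0.5, -0.4, -0.5]
gripper_width: 0.509
grip_force: 30.0
```

```bash
python3 - <<'E'
from plan import *
plan([(444.8,60.2,44,92,3)])
E
```

```text
t17.4 pos [445.9  59.8  95.7] rpy [1.7995e+02 1.0000e-02 9.2040e+01] F [ 0.5 -0.4 -0.5] w0.51 g30.0 q7 -0.43
 turn 1 rows rot z 0.0002
 shift 3 rows dp [0.0005, -0.0012, 0.0574]
```

Request:
drive_tool(
  dp=[
    [0,-0.001,0.06],
    [0,-0.001,0.06],
    [0,-0.001,0.054],
    [0,0,0],
    [0,0,0],
    [0,0,0],
    [0,0,0],
    [0,0,-0.1],
    [0,0,-0.15],
    [0,0,-0.15],
    [0,0,-0.1],
    [0,0,0],
  ],
  rot=[
    [0,0,0],
    [0,0,0],
    [0,0,0],
    [0,0,0],
    [0,0,0],
    [0,0,0],
    [0,0,0],
    [0,0,0],
    [0,0,0],
    [0,0,0],
    [0,0,0],
    [0,0,0],
  ],
  jaw=[-1,-1,-1,-1,1,1,1,1,1,1,1,1],
)

```text
time: 18.85
tool_pos: [446.0, 60.4, 195.3]
tcp_rot: [3.136, 0.0, 1.608]
force: [-0.8, -0.7, -1.4]
gripper_width: 1.003
grip_force: 0.0
```

```bash
python3 - <<'E'
from plan import *
from m import *
print("tray heels");rects((H<=16)&(S>115)&(V>80),38,500,4000,(222,140,253,245))
print("grip");rects((H<=16)&(S>106)&(V>80),114,400,3000,(255,172,285,195))
plan([(530,-19.5,200,92,3),(None,None,130,None,2),(None,None,103,None,1)])
cv2.imwrite("pics/t3.png",cv2.resize(im[120:270,130:330],(800,600)))
E
```

```text
tray heels
grip
  c 529.0 -21.7 size 18.9 41.3 ang 2.7 area 725
t18.9 pos [444.8  60.  193.7] rpy [1.7987e+02 3.0000e-02 9.2110e+01] F [-0.5  0.5 -0.9] w1.00 g0.0 q7 -0.32
 turn 1 rows rot z 0.0006
 shift 3 rows dp [-0.0916, 0.0915, -0.007]
 shift 2 rows dp [0.0, 0.0, 0.1167]
 shift 1 rows dp [0.0, 0.0, 0.09]
```

View pics/t3.png

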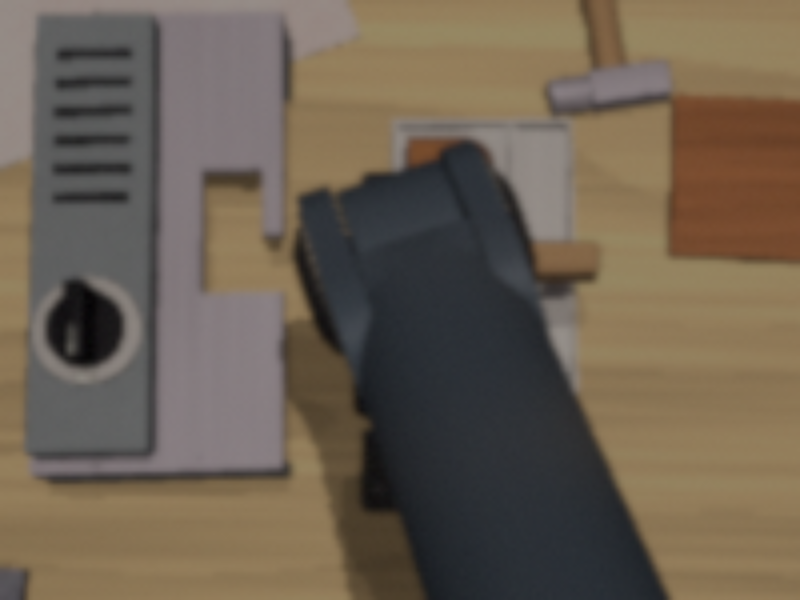

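The arm hides the near bay, while the far heel, grip and gate are visible. I'll move over the grip and check the bays from there.

Request:
drive_tool(
  dp=[
    [-0.0916,0.0915,0],
    [-0.0916,0.0915,0],
    [-0.0916,0.0915,0],
    [0,0,0],
    [0,0,0],
    [0,0,0.11],
    [0,0,0],
    [0,0,0],
  ],
  rot=[
    [0,0,0],
    [0,0,0],
    [0,0,0],
    [0,0,0],
    [0,0,0],
    [0,0,0],
    [0,0,0],
    [0,0,0],
  ],
  jaw=[1,1,1,1,1,1,1,1],
)

```text
time: 19.9
tool_pos: [529.8, -18.4, 160.6]
tcp_rot: [3.141, -0.0, 1.609]
force: [0.5, 0.8, -0.0]
gripper_width: 1.0
grip_force: 0.0
```

```bash
python3 - <<'E'
from plan import *
plan([(530,-19.5,102,92,2)])
import cv2
from side import *
t=bot.snapshot("side")["color"][:,:,::-1]
cv2.imwrite("pics/s2.png",cv2.resize(t[170:290,180:340],(800,600)))
E
```

```text
t19.9 pos [529.8 -18.4 160.6] rpy [ 1.7998e+02 -1.0000e-02  9.2200e+01] F [ 0.5  0.8 -0. ] w1.00 g0.0 q7 -0.19
 turn 1 rows rot z 0.0011
 shift 2 rows dp [-0.0019, 0.0003, 0.0976]
```

View pics/s2.png

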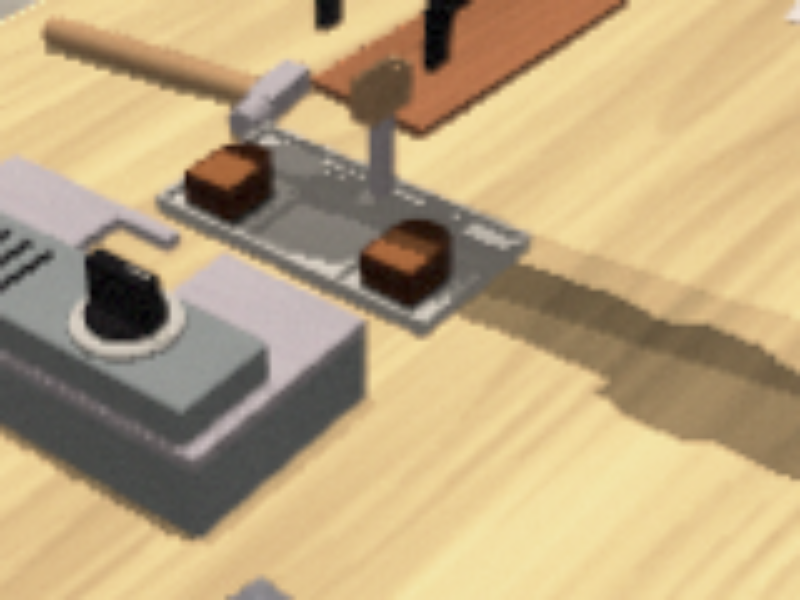

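Both heels sit flat in the two outer bays. I'll take the grip.

Request:
drive_tool(
  dp=[
    [-0.002,0,0.095],
    [-0.002,0,0.095],
    [0,0,0],
    [0,0,0],
    [0,0,0],
    [0,0,0],
    [0,0,0],
    [0,0,0],
    [0,0,0],
    [0,0,0],
  ],
  rot=[
    [0,0,0],
    [0,0,0],
    [0,0,0],
    [0,0,0],
    [0,0,0],
    [0,0,0],
    [0,0,0],
    [0,0,0],
    [0,0,0],
    [0,0,0],
  ],
  jaw=[1,1,1,1,-1,-1,-1,-1,-1,-1],
)

```text
time: 21.2
tool_pos: [529.9, -20.4, 103.0]
tcp_rot: [3.142, 0.0, 1.608]
force: [-0.4, -0.5, 0.4]
gripper_width: 0.4
grip_force: 0.0
```

```bash
cat > hp.py <<'E'
import numpy as np
H=np.array([549.2,250.8]);A=np.radians(2.72);R=np.array([[np.cos(A),-np.sin(A)],[np.sin(A),np.cos(A)]])
g=lambda X,Y:H+R@np.array([X,Y-50.])       # tool xy for tray origin at heater (X,Y)
inv=lambda p:R.T@(np.asarray(p)[:2]-H)+[0,50]
E
python3 - <<'E'
from plan import *
from hp import *
s=st(); print("tray local",inv(s["tool_pos"]))
plan([(*g(-20,-222),None,92.72,2),(*g(-20,-120),None,None,4),(*g(-20,0),None,None,6),(*g(20,0),None,None,3)])
E
```

```text
t21.2 pos [529.9 -20.4 103. ] rpy [180.     0.    92.13] F [-0.4 -0.5  0.4] w0.40 g0.0 q7 -0.23
tray local [ -32.13443063 -219.97792707]
t21.2 pos [529.9 -20.4 103. ] rpy [180.     0.    92.13] F [-0.4 -0.5  0.4] w0.40 g0.0 q7 -0.23
 turn 1 rows rot z -0.0033
 shift 2 rows dp [-0.0034, 0.0202, -0.0]
 shift 4 rows dp [0.085, -0.0, -0.0]
 shift 6 rows dp [0.0667, 0.0, -0.0]
 shift 3 rows dp [-0.0, 0.0444, -0.0]
```

Request:
drive_tool(
  dp=[
    [0,0,0],
    [0,0,0],
    [0,0,0],
    [0,0,0],
    [0,0,0],
    [-0.0017,0.0101,0],
    [-0.0017,0.0101,0],
    [-0.0017,0.0101,0],
    [-0.0017,0.0101,0],
    [0,0,0],
    [0,0,0],
    [0,0,0],
  ],
  rot=[
    [0,0,0],
    [0,0,0],
    [0,0,0],
    [0,0,0],
    [0,0,0],
    [0,0,-0.0016],
    [0,0,-0.0017],
    [0,0,0],
    [0,0,0],
    [0,0,0],
    [0,0,0],
    [0,0,0],
  ],
  jaw=[-1,-1,-1,-1,-1,-1,-1,-1,-1,-1,-1,-1],
)

```text
time: 22.7
tool_pos: [539.3, -21.5, 103.0]
tcp_rot: [-3.135, 0.001, 1.621]
force: [-6.8, 1.8, 7.3]
gripper_width: 0.245
grip_force: 30.1
```

```bash
cat > tr.py <<'E'
from m import *
from hp import *
# tray visible far (x max) edges and left edge where not under the arm
tr=(S<60)&(V>95)
cv2.imwrite("pics/tt.png",im)
E
python3 - <<'E'
from plan import *
from hp import *
s=st(); print("tray local",inv(s["tool_pos"]),"yaw err",np.degrees(s["tcp_rot"][2])-92.72)
plan([(*g(-20,-100),None,92.72,6),(*g(-20,0),None,None,6)])
import m1
E
```

```text
t22.7 pos [539.3 -21.5 103. ] rpy [-1.7964e+02  5.0000e-02  9.2890e+01] F [-6.8  1.8  7.3] w0.25 g30.1 q7 -0.22
tray local [ -22.79562084 -221.54865466] yaw err 0.16881659112017644
t22.7 pos [539.3 -21.5 103. ] rpy [-1.7964e+02  5.0000e-02  9.2890e+01] F [-6.8  1.8  7.3] w0.25 g30.1 q7 -0.22
 turn 1 rows rot z 0.0009
 shift 6 rows dp [0.0675, 0.0016, -0.0]
 shift 6 rows dp [0.0556, -0.0, -0.0]
roof front upper ((636.6, 171.8), 2.53) lower ((445.5, 162.6), 2.64) all lower+upper
gate corner edge col x ((562.7, 222.9), 3.06)
hous L ((555.1, 328.6), 2.76)  T ((692.5, 294.4), -88.0)  B ((380.7, 283.4), -88.89)
roof T ((726.0, 216.3), -88.18) B ((390.8, 203.6), -87.62)
tray L ((512.8, 94.2), 3.01)  T ((630.2, 46.1), 19.92)  R ((465.7, 6.7), 63.59)  B ((409.6, 47.1), -80.97)
[[133 110 102 102 101 102 103 102 102 104 103 102 102 102 103 103  79]
 [136 113 102 102 102 102 103 101 102 104 103 103 103 102 104 103  79]
 [136 111 102 103 103  97  85  78 106 120 117 106 102 102 103 103  77]
 [140 113 102 102 108  89  27  24  45 109 134 135 121 104 103 103  77]
 [138 114 103 109 129  90  25  23   9
[... 257 characters left out ...]
134  83  22  18  53  35  14  13  24  26  27 116 142 116  70]
 [118 104 135  82  25  18  70  45  14  15  26  27  31 118 142 117  71]
 [120 108 134 100  30  21  79  49   8  14  24  27  57 131 141 113  73]
 [126 106 129 130  69  23  88  46  10  13  26  30  93 141 130 104  75]
 [127 107 114 136 126  63  38  17   7  18  38  88 137 140 111 102  74]
 [125 105 102 122 136 127  91  72  61  76 118 139 140 116 101 102  72]
 [123 102 102 102 117 134 134 133 130 128 138 130 109 103 105 104  72]
 [116 101 102 102 102 106 116 125 128 116 107 100 103 105 104 105  74]
 [114 102 102 103 104 103 102 101 102 104 104 104 103 104 105 104  73]
 [117 102 102 102 103 104 104 105 104 104 104 104 103 105 106 104  73]]
```

Request:
drive_tool(
  dp=[
    [0.02,0.004,0],
    [0.045,0.004,0],
    [0.068,0.002,0],
    [0.068,0,0],
    [0.068,0,0],
    [0.068,0,0],
    [0.045,0,0],
    [0.02,0,0],
    [0,0,0],
    [0,0,0],
  ],
  rot=[
    [0,0,0.001],
    [0,0,0],
    [0,0,0],
    [0,0,0],
    [0,0,0],
    [0,0,0],
    [0,0,0],
    [0,0,0],
    [0,0,0],
    [0,0,0],
  ],
  jaw=[-1,-1,-1,-1,-1,-1,-1,-1,-1,-1],
)

```text
time: 24.0
tool_pos: [539.5, 99.1, 103.0]
tcp_rot: [-3.141, -0.001, 1.615]
force: [-0.1, -0.6, 2.3]
gripper_width: 0.251
grip_force: 30.0
```

```bash
python3 - <<'E'
from plan import *
from hp import *
s=st(); print("tray local",inv(s["tool_pos"]),"yaw err",np.degrees(s["tcp_rot"][2])-92.72)
plan([(*g(-20,0),None,92.72,8)])
from m import *
cv2.imwrite("pics/t4.png",cv2.resize(im[110:245,120:300],(800,600)))
E
```

```text
t24.0 pos [539.5  99.1 103. ] rpy [-1.7999e+02 -5.0000e-02  9.2550e+01] F [-0.1 -0.6  2.3] w0.25 g30.0 q7 -0.45
tray local [ -16.84637944 -101.06019678] yaw err -0.16958140761779816
t24.0 pos [539.5  99.1 103. ] rpy [-1.7999e+02 -5.0000e-02  9.2550e+01] F [-0.1 -0.6  2.3] w0.25 g30.0 q7 -0.45
 turn 1 rows rot z -0.0009
 shift 8 rows dp [0.0421, -0.0013, -0.0]
```

View pics/t4.png

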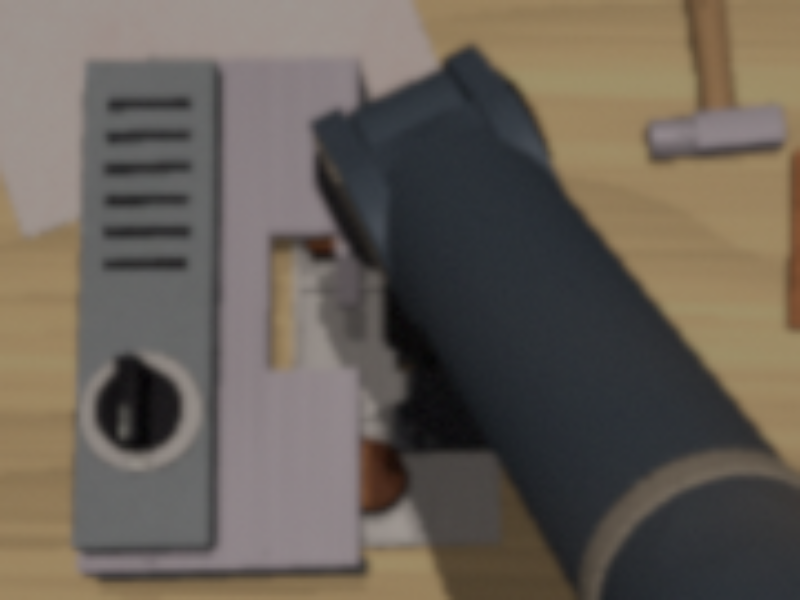

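The tray is entering the mouth cleanly. I'll push on to the gate corner.

Request:
drive_tool(
  dp=[
    [0.02,-0.004,0],
    [0.04,-0.004,0],
    [0.045,-0.003,0],
    [0.045,0,0],
    [0.045,0,0],
    [0.045,0,0],
    [0.045,0,0],
    [0.035,0,0],
    [0.017,0,0],
    [0,0,0],
    [0,0,0],
  ],
  rot=[
    [0,0,-0.001],
    [0,0,0],
    [0,0,0],
    [0,0,0],
    [0,0,0],
    [0,0,0],
    [0,0,0],
    [0,0,0],
    [0,0,0],
    [0,0,0],
    [0,0,0],
  ],
  jaw=[-1,-1,-1,-1,-1,-1,-1,-1,-1,-1,-1],
)

```text
time: 25.42
tool_pos: [531.4, 200.9, 103.0]
tcp_rot: [3.141, -0.002, 1.619]
force: [-0.9, 2.0, 1.2]
gripper_width: 0.252
grip_force: 30.0
```

```bash
python3 - <<'E'
from plan import *
from hp import *
s=st(); print("tray local",inv(s["tool_pos"]),"yaw err",np.degrees(s["tcp_rot"][2])-92.72)
plan([(*g(20,0),None,92.72,6)])
E
```

```text
t25.4 pos [531.4 200.9 103. ] rpy [ 1.7998e+02 -1.3000e-01  9.2760e+01] F [-0.9  2.   1.2] w0.25 g30.0 q7 -0.63
tray local [-20.10582652   1.02750797] yaw err 0.03798476625844671
t25.4 pos [531.4 200.9 103. ] rpy [ 1.7998e+02 -1.3000e-01  9.2760e+01] F [-0.9  2.   1.2] w0.25 g30.0 q7 -0.63
 turn 1 rows rot z 0.0002
 shift 6 rows dp [-0.0006, 0.0223, -0.0]
```

Request:
drive_tool(
  dp=[
    [0,0.012,0],
    [0,0.022,0],
    [0,0.025,0],
    [0,0.025,0],
    [0,0.025,0],
    [0,0.016,0],
    [0,0.009,0],
    [0,0,0],
    [0,0,0],
  ],
  rot=[
    [0,0,0],
    [0,0,0],
    [0,0,0],
    [0,0,0],
    [0,0,0],
    [0,0,0],
    [0,0,0],
    [0,0,0],
    [0,0,0],
  ],
  jaw=[-1,-1,-1,-1,-1,-1,-1,-1,-1],
)

```text
time: 26.55
tool_pos: [570.8, 202.1, 103.0]
tcp_rot: [-3.14, -0.0, 1.619]
force: [-4.2, 0.6, 4.4]
gripper_width: 0.252
grip_force: 30.0
```

```bash
python3 - <<'E'
from plan import *
from hp import *
s=st(); print("tray local",inv(s["tool_pos"]),"yaw err",np.degrees(s["tcp_rot"][2])-92.72)
plan([(*g(20,0),None,92.72,6)])
E
```

```text
t26.6 pos [570.8 202.1 103. ] rpy [-1.7991e+02 -3.0000e-02  9.2780e+01] F [-4.2  0.6  4.4] w0.25 g30.0 q7 -0.61
tray local [19.22754955  0.32858868] yaw err 0.05642699236831561
t26.6 pos [570.8 202.1 103. ] rpy [-1.7991e+02 -3.0000e-02  9.2780e+01] F [-4.2  0.6  4.4] w0.25 g30.0 q7 -0.61
 turn 1 rows rot z 0.0003
 shift 6 rows dp [-0.0002, 0.0004, -0.0]
```

The tray is home at heater (19.2, 0.3). I'll release it, rise and turn to align with the knob bar.

Request:
drive_tool(
  dp=[
    [0,0,0],
    [0,0,0],
    [0,0,0],
    [0,0,-0.15],
    [0,0,-0.15],
    [0,0,-0.15],
    [0,0,-0.05],
    [0,0,0],
    [0,0,0],
    [0,0,0],
    [0,0,0],
    [0,0,0],
  ],
  rot=[
    [0,0,0],
    [0,0,0],
    [0,0,0],
    [0,0,0],
    [0,0,0],
    [0,0,0],
    [0,0,0],
    [0,0,-0.0556],
    [0,0,-0.0556],
    [0,0,-0.0556],
    [0,0,-0.0556],
    [0,0,-0.0556],
  ],
  jaw=[0.5,0.5,0.5,0.5,0.5,0.5,0.5,0.5,0.5,0.5,0.5,0.5],
)

```text
time: 28.05
tool_pos: [571.5, 201.0, 251.6]
tcp_rot: [-3.14, -0.001, 2.497]
force: [0.2, 0.1, 0.2]
gripper_width: 0.75
grip_force: 0.0
```

Request:
drive_tool(
  dp=[
    [0,0,0],
    [0,0,0],
    [0,0,0],
    [0,0,0],
    [0,0,0],
    [0,0,0],
  ],
  rot=[
    [0,0,-0.0556],
    [0,0,-0.0556],
    [0,0,-0.0556],
    [0,0,-0.0556],
    [0,0,0],
    [0,0,0],
  ],
  jaw=[0.3,0.3,0.3,0.3,0.3,0.3],
)

```text
time: 28.8
tool_pos: [571.7, 201.2, 252.3]
tcp_rot: [-3.141, -0.001, -3.096]
force: [0.3, -0.7, -0.4]
gripper_width: 0.65
grip_force: 0.0
```

```bash
python3 - <<'E'
from plan import *
plan([(477.5,289,200,182.72,4),(None,None,138,None,3)])
E
```

```text
t28.8 pos [571.7 201.2 252.3] rpy [-1.7998e+02 -5.0000e-02 -1.7736e+02] F [ 0.3 -0.7 -0.4] w0.65 g0.0 q7 0.90
 turn 1 rows rot z -0.0004
 shift 4 rows dp [0.0749, 0.0768, 0.0436]
 shift 3 rows dp [-0.0, 0.0, 0.0689]
```

Request:
drive_tool(
  dp=[
    [0.0749,0.0768,0.0436],
    [0.0749,0.0768,0.0436],
    [0.0749,0.0768,0.0436],
    [0.0749,0.0768,0.0436],
    [0,0,0],
    [0,0,0],
  ],
  rot=[
    [0,0,0],
    [0,0,0],
    [0,0,0],
    [0,0,0],
    [0,0,0],
    [0,0,0],
  ],
  jaw=[0.1,0.1,0.1,0.1,0.1,0.1],
)

```text
time: 29.55
tool_pos: [478.3, 288.7, 200.8]
tcp_rot: [-3.141, 0.001, -3.094]
force: [-0.2, 0.5, 0.3]
gripper_width: 0.543
grip_force: 0.0
```

```bash
python3 - <<'E'
from plan import *
plan([(477.5,289,138,182.72,3)])
from m import *
from hp import *
print("grip");rects((H<=17)&(S>95)&(V>80),114,400,3000,(165,150,215,195))
c=bot.snapshot("side")["color"][:,:,::-1][190:280,150:270]
cv2.imwrite("pics/s5.png",np.hstack([cv2.resize(im[140:215,155:225],(373,400)),cv2.resize(c,(427,400))]))
E
```

```text
t29.6 pos [478.3 288.7 200.8] rpy [-1.7997e+02  5.0000e-02 -1.7729e+02] F [-0.2  0.5  0.3] w0.54 g0.0 q7 0.66
 turn 1 rows rot z -0.0000
 shift 3 rows dp [0.0008, 0.0004, 0.0698]
gripTraceback (most recent call last):
  File "<stdin>", line 5, in <module>
ValueError: operands could not be broadcast together with shapes (2,) (1536,2048)
```

The tool readings already put the tray home, so I'll go on to the knob.

Request:
drive_tool(
  dp=[
    [0,0,0.07],
    [0,0,0.07],
    [0,0,0.07],
    [0,0,0],
    [0,0,0],
    [0,0,0],
    [0,0,0],
    [0,0,0],
    [0,0,0],
    [0,0,0],
  ],
  rot=[
    [0,0,0],
    [0,0,0],
    [0,0,0],
    [0,0,0],
    [0,0,0],
    [0,0,0],
    [0,0,0],
    [0,0,0],
    [0,0,0],
    [0,0,0],
  ],
  jaw=[0.1,0.1,0.1,0.1,-1,-1,-1,-1,-1,-1],
)

```text
time: 30.85
tool_pos: [477.8, 288.6, 138.0]
tcp_rot: [-3.141, 0.0, -3.093]
force: [-0.2, -3.3, 5.4]
gripper_width: 0.171
grip_force: 30.0
```

Request:
drive_tool(
  dp=[
    [0,0,0],
    [0,0,0],
    [0,0,0],
    [0,0,0],
    [0,0,0],
    [0,0,0],
    [0,0,0],
    [0,0,0],
    [0,0,0],
  ],
  rot=[
    [0,0,0.04],
    [0,0,0.05],
    [0,0,0.05],
    [0,0,0.05],
    [0,0,0.05],
    [0,0,0.05],
    [0,0,0.05],
    [0,0,0.03],
    [0,0,0],
  ],
  jaw=[-1,-1,-1,-1,-1,-1,-1,-1,-1],
)

```text
time: 31.98
tool_pos: [477.9, 289.0, 138.0]
tcp_rot: [3.141, 0.001, 2.029]
force: [-0.2, -1.6, 4.0]
gripper_width: 0.17
grip_force: 30.0
```

Request:
drive_tool(
  dp=[
    [0,0,0],
    [0,0,0],
    [0,0,0],
    [0,0,-0.05],
    [0,0,-0.1],
    [0,0,-0.15],
    [0,0,-0.1],
    [0,0,0],
  ],
  rot=[
    [0,0,0],
    [0,0,0],
    [0,0,0],
    [0,0,0],
    [0,0,0],
    [0,0,0],
    [0,0,0],
    [0,0,0],
  ],
  jaw=[0.5,0.5,0.5,0.5,0.5,0.5,0.5,0.5],
)

```text
time: 32.98
tool_pos: [478.7, 290.4, 261.3]
tcp_rot: [3.135, -0.0, 2.028]
force: [-0.1, 0.8, -0.1]
gripper_width: 0.749
grip_force: 0.0
```

```bash
python3 - <<'E'
from plan import *
from hp import *
plan([(570.8,202,258,92.78,4),(None,None,140,None,3),(None,None,103,None,2)])
E
```

```text
t33.0 pos [478.7 290.4 261.3] rpy [ 1.7960e+02 -3.0000e-02  1.1621e+02] F [-0.1  0.8 -0.1] w0.75 g0.0 q7 -0.33
 turn 3 rows rot z 0.0434
 shift 4 rows dp [-0.0773, 0.0731, 0.0028]
 shift 3 rows dp [0.0, 0.0, 0.1311]
 shift 2 rows dp [0.0, 0.0, 0.0617]
```

Request:
drive_tool(
  dp=[
    [0,0,0],
    [0,0,0],
    [0,0,0],
    [-0.0773,0.0731,0],
    [-0.0773,0.0731,0],
    [-0.0773,0.0731,0],
    [-0.0773,0.0731,0],
    [0,0,0],
    [0,0,0],
    [0,0,0.1],
    [0,0,0.1],
    [0,0,0],
  ],
  rot=[
    [0,0,0.0434],
    [0,0,0.0434],
    [0,0,0.0434],
    [0,0,0],
    [0,0,0],
    [0,0,0],
    [0,0,0],
    [0,0,0],
    [0,0,0],
    [0,0,0],
    [0,0,0],
    [0,0,0],
  ],
  jaw=[0.5,0.5,0.5,0.5,0.5,0.5,0.5,0.5,0.5,0.5,0.5,0.5],
)

```text
time: 34.48
tool_pos: [567.1, 201.2, 195.5]
tcp_rot: [-3.136, 0.001, 1.621]
force: [0.2, -0.7, 0.1]
gripper_width: 0.749
grip_force: 0.0
```

Request:
drive_tool(
  dp=[
    [0,0,0],
    [0,0,0],
    [0,0,0],
    [0,0,0],
    [0,0,0],
    [0,0,0],
    [0,0,0],
    [0,0,0],
    [0,0,0],
    [0,0,0],
    [0,0,0],
    [0,0,0],
  ],
  rot=[
    [0,0,0],
    [0,0,0],
    [0,0,0],
    [0,0,0],
    [0,0,0],
    [0,0,0],
    [0,0,0],
    [0,0,0],
    [0,0,0],
    [0,0,0],
    [0,0,0],
    [0,0,0],
  ],
  jaw=[0.5,0.5,0.5,0.5,0.5,0.5,0.5,0.5,0.5,0.5,0.5,0.5],
)

```text
time: 35.98
tool_pos: [569.6, 200.7, 197.7]
tcp_rot: [3.142, 0.0, 1.619]
force: [0.4, -0.2, 0.1]
gripper_width: 0.75
grip_force: 0.0
```

```bash
python3 - <<'E'
from plan import *
from hp import *
plan([(570.8,202,103,92.78,4)])
import cv2
a=bot.snapshot("top")["color"][:,:,::-1];c=bot.snapshot("side")["color"][:,:,::-1][170:280,150:270]
cv2.imwrite("pics/s6.png",np.hstack([cv2.resize(a[140:230,125:215],(400,400)),cv2.resize(c,(400,367))[:400] if 0 else cv2.resize(c,(400,400))]))
E
```

```text
t36.0 pos [569.6 200.7 197.7] rpy [180.     0.    92.76] F [ 0.4 -0.2  0.1] w0.75 g0.0 q7 -0.53
 turn 1 rows rot z -0.0001
 shift 4 rows dp [0.001, 0.001, 0.0789]
```

View pics/s6.png

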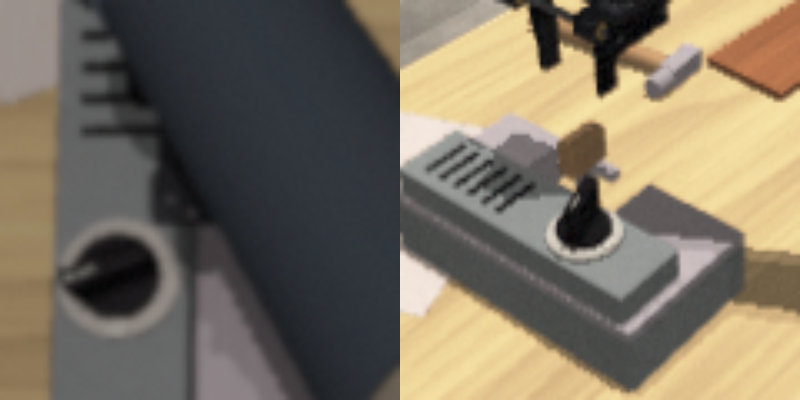

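The knob has turned clockwise to about 70° and stays there with the tool off it, so the heater is on. The grip stands at its home end. I'll retrieve the tray.

Request:
drive_tool(
  dp=[
    [0,0.003,0.1],
    [0,0,0.1],
    [0,0,0.08],
    [0,0,0.035],
    [0,0,0],
    [0,0,0],
    [0,0,0],
    [0,0,0],
    [0,0,0],
    [0,0,0],
    [0,0,0],
    [0,0,0],
  ],
  rot=[
    [0,0,0],
    [0,0,0],
    [0,0,0],
    [0,0,0],
    [0,0,0],
    [0,0,0],
    [0,0,0],
    [0,0,0],
    [0,0,0],
    [0,0,0],
    [0,0,0],
    [0,0,0],
  ],
  jaw=[0.5,0.5,0.5,0.5,0.5,-1,-1,-1,-1,-1,-1,-1],
)

```text
time: 37.58
tool_pos: [570.6, 200.7, 103.2]
tcp_rot: [3.141, 0.0, 1.619]
force: [0.7, -0.1, 0.3]
gripper_width: 0.247
grip_force: 30.0
```

```bash
python3 - <<'E'
from plan import *
from hp import *
s=st(); print("tray local",inv(s["tool_pos"]),"yaw err",np.degrees(s["tcp_rot"][2])-92.72)
plan([(*g(-20,0),None,92.72,6),(*g(-20,-222),None,92.72,6)])
E
```

```text
t37.6 pos [570.6 200.7 103.2] rpy [179.98   0.    92.77] F [ 0.7 -0.1  0.3] w0.25 g30.0 q7 -0.57
tray local [19.03801084 -1.03137591] yaw err 0.045213985185952765
t37.6 pos [570.6 200.7 103.2] rpy [179.98   0.    92.77] F [ 0.7 -0.1  0.3] w0.25 g30.0 q7 -0.57
 turn 1 rows rot z 0.0003
 shift 6 rows dp [0.0006, -0.0217, -0.0]
 turn 1 rows rot z -0.0000
 shift 6 rows dp [-0.1233, 0.0, -0.0]
```

Request:
drive_tool(
  dp=[
    [0,-0.012,0],
    [0,-0.022,0],
    [0,-0.025,0],
    [0,-0.025,0],
    [0,-0.025,0],
    [0,-0.015,0],
    [0,-0.008,0],
    [0,0,0],
    [0,0,0],
  ],
  rot=[
    [0,0,0],
    [0,0,0],
    [0,0,0],
    [0,0,0],
    [0,0,0],
    [0,0,0],
    [0,0,0],
    [0,0,0],
    [0,0,0],
  ],
  jaw=[-1,-1,-1,-1,-1,-1,-1,-1,-1],
)

```text
time: 38.7
tool_pos: [530.5, 198.9, 103.2]
tcp_rot: [-3.141, 0.0, 1.619]
force: [-0.1, -0.4, 0.6]
gripper_width: 0.249
grip_force: 30.0
```

```bash
python3 - <<'E'
from plan import *
from hp import *
s=st(); print("tray local",inv(s["tool_pos"]),"yaw err",np.degrees(s["tcp_rot"][2])-92.72)
plan([(*g(-20,-222),None,92.72,6)])
E
```

```text
t38.7 pos [530.5 198.9 103.2] rpy [-1.7994e+02  2.0000e-02  9.2760e+01] F [-0.1 -0.4  0.6] w0.25 g30.0 q7 -0.60
tray local [-21.11000301  -0.98644044] yaw err 0.04332345508709068
t38.7 pos [530.5 198.9 103.2] rpy [-1.7994e+02  2.0000e-02  9.2760e+01] F [-0.1 -0.4  0.6] w0.25 g30.0 q7 -0.60
 turn 1 rows rot z 0.0002
 shift 6 rows dp [-0.1228, 0.0006, -0.0]
```

Request:
drive_tool(
  dp=[
    [-0.02,0.002,0],
    [-0.045,0.002,0],
    [-0.07,0,0],
    [-0.08,0,0],
    [-0.08,0,0],
    [-0.08,0,0],
    [-0.08,0,0],
    [-0.08,0,0],
    [-0.08,0,0],
    [-0.07,0,0],
    [-0.035,0,0],
    [-0.015,0,0],
  ],
  rot=[
    [0,0,0],
    [0,0,0],
    [0,0,0],
    [0,0,0],
    [0,0,0],
    [0,0,0],
    [0,0,0],
    [0,0,0],
    [0,0,0],
    [0,0,0],
    [0,0,0],
    [0,0,0],
  ],
  jaw=[-1,-1,-1,-1,-1,-1,-1,-1,-1,-1,-1,-1],
)

```text
time: 40.2
tool_pos: [542.4, -22.0, 103.2]
tcp_rot: [-3.141, -0.0, 1.618]
force: [-0.0, 4.5, 2.1]
gripper_width: 0.252
grip_force: 30.0
```

Request:
drive_tool(
  dp=[
    [0,0,0],
    [0,0,0],
    [0,0,0],
    [0,0,0],
    [0,0,0],
    [0,0,-0.1],
    [0,0,-0.15],
    [0,0,-0.15],
    [0,0,-0.1],
    [0,0,0],
    [0,0,0],
  ],
  rot=[
    [0,0,0],
    [0,0,0],
    [0,0,0],
    [0,0,0],
    [0,0,0],
    [0,0,0],
    [0,0,0],
    [0,0,0],
    [0,0,0],
    [0,0,0],
    [0,0,0],
  ],
  jaw=[-1,-1,0.6,0.6,0.6,0.6,0.6,0.6,0.6,0.6,0.6],
)

```text
time: 41.58
tool_pos: [542.1, -21.5, 252.2]
tcp_rot: [-3.14, 0.0, 1.619]
force: [0.4, 0.5, 0.3]
gripper_width: 0.803
grip_force: 0.0
```

```bash
python3 - <<'E'
from plan import *
import hp
s=st(); print("tray local",hp.inv(s["tool_pos"]))
from m import *
print("tray heels");rects((H<=16)&(S>115)&(V>75),38,500,4000,(222,130,262,245))
from side import *
sideheel(38,(620,65));sideheel(38,(455,60))
a=bot.snapshot("side")["color"][:,:,::-1][170:290,180:340]
cv2.imwrite("pics/s7.png",np.hstack([cv2.resize(im[125:245,200:320],(400,400)),cv2.resize(a,(400,300),interpolation=3) if 0 else cv2.resize(a,(400,400))]))
E
```

```text
t41.6 pos [542.1 -21.5 252.2] rpy [-1.799e+02  1.000e-02  9.276e+01] F [0.4 0.5 0.3] w0.80 g0.0 q7 -0.10
tray local [ -20.02492665 -221.63050372]
tray heels
  c 453.3 61.0 size 40.9 33.6 ang 1.8 area 1178
  c 621.4 68.3 size 36.5 35.3 ang 1.6 area 1178
side: [(np.float64(622.0), np.float64(61.0)), (np.float64(41.8), np.float64(50.7)), 2.9] 1345
side: [(np.float64(453.9), np.float64(60.3)), (np.float64(42.9), np.float64(36.1)), 4.3] 1255
```

View pics/s7.png

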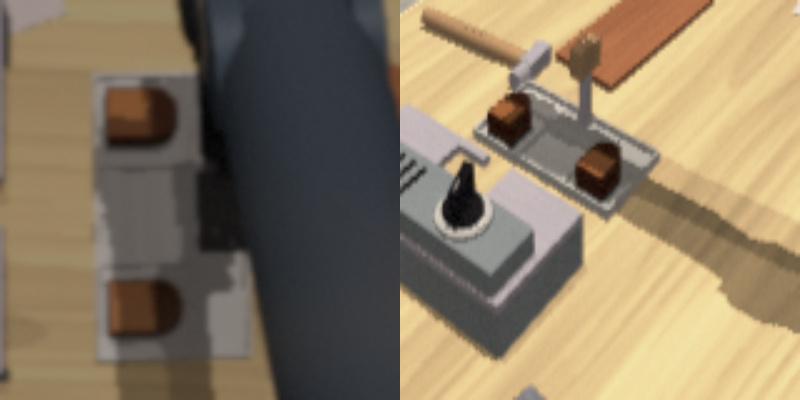

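Both heels are still flat in their bays. The tray is clear of the hood at heater y ≈ −222, and the knob is still on. Next I'll take the far heel.

```bash
python3 - <<'E'
from plan import *
plan([(621.5,66.5,170,92,4),(None,None,95,None,2),(None,None,44,None,3)])
E
```

```text
t41.8 pos [542.2 -21.4 251.9] rpy [-1.7986e+02 -1.0000e-02  9.2770e+01] F [ 0.2 -0.1 -0.4] w0.80 g0.0 q7 -0.10
 turn 1 rows rot z 0.0043
 shift 4 rows dp [0.0709, 0.0686, 0.0682]
 shift 2 rows dp [0.0, 0.0, 0.125]
 shift 3 rows dp [0.0, 0.0, 0.0567]
```

Request:
drive_tool(
  dp=[
    [0.0709,0.0686,0.03],
    [0.0709,0.0686,0.06],
    [0.0709,0.0686,0.08],
    [0.0709,0.0686,0.1],
    [0,0,0.12],
    [0,0,0.13],
    [0,0,0],
    [0,0,0],
  ],
  rot=[
    [0,0,0.0043],
    [0,0,0],
    [0,0,0],
    [0,0,0],
    [0,0,0],
    [0,0,0],
    [0,0,0],
    [0,0,0],
  ],
  jaw=[1,1,1,1,1,1,1,1],
)

```text
time: 42.78
tool_pos: [622.6, 67.0, 98.1]
tcp_rot: [3.14, -0.0, 1.605]
force: [0.2, -0.3, 1.4]
gripper_width: 1.001
grip_force: 0.0
```

```bash
python3 - <<'E'
from plan import *
plan([(621.5,66.5,44,92,3)])
E
```

```text
t42.8 pos [622.6  67.   98.1] rpy [ 1.7992e+02 -2.0000e-02  9.1980e+01] F [ 0.2 -0.3  1.4] w1.00 g0.0 q7 -0.36
 turn 1 rows rot z -0.0001
 shift 3 rows dp [-0.0006, -0.0012, 0.0601]
```

Request:
drive_tool(
  dp=[
    [0,-0.001,0.06],
    [0,-0.001,0.06],
    [0,-0.001,0.06],
    [0,0,0],
    [0,0,0],
    [0,0,0],
    [0,0,0],
    [0,0,0],
    [0,0,0],
    [0,0,-0.1],
    [0,0,-0.15],
    [0,0,-0.15],
  ],
  rot=[
    [0,0,0],
    [0,0,0],
    [0,0,0],
    [0,0,0],
    [0,0,0],
    [0,0,0],
    [0,0,0],
    [0,0,0],
    [0,0,0],
    [0,0,0],
    [0,0,0],
    [0,0,0],
  ],
  jaw=[1,1,1,1,-1,-1,-1,-1,-1,-1,-1,-1],
)

```text
time: 44.28
tool_pos: [620.4, 66.7, 163.9]
tcp_rot: [-3.14, 0.0, 1.606]
force: [-0.4, -0.1, -0.8]
gripper_width: 0.513
grip_force: 30.0
```

Request:
drive_tool(
  dp=[
    [0,0,-0.05],
    [0,0,0],
    [0,0,0],
  ],
  rot=[
    [0,0,0],
    [0,0,0],
    [0,0,0],
  ],
  jaw=[-1,-1,-1],
)

```text
time: 44.65
tool_pos: [619.7, 66.3, 176.0]
tcp_rot: [-3.138, 0.001, 1.605]
force: [-0.9, -0.3, -1.5]
gripper_width: 0.511
grip_force: 30.0
```

```bash
python3 - <<'E'
from plan import *
plan([(612.5,-310,175,90,9),(None,None,100,None,3)])
E
```

```text
t44.6 pos [619.7  66.3 176. ] rpy [-1.7979e+02  3.0000e-02  9.1990e+01] F [-0.9 -0.3 -1.5] w0.51 g30.0 q7 -0.32
 turn 1 rows rot z 0.0110
 shift 9 rows dp [-0.1394, -0.0026, 0.0004]
 shift 3 rows dp [0.0, 0.0, 0.0833]
```

Request:
drive_tool(
  dp=[
    [-0.1394,-0.0026,0],
    [-0.1394,-0.0026,0],
    [-0.1394,-0.0026,0],
    [-0.1394,-0.0026,0],
    [-0.1394,-0.0026,0],
    [-0.1394,-0.0026,0],
    [-0.1394,-0.0026,0],
    [-0.1394,-0.0026,0],
    [-0.1394,-0.0026,0],
    [0,0,0.1],
    [0,0,0.15],
    [0,0,0],
  ],
  rot=[
    [0,0,0.011],
    [0,0,0],
    [0,0,0],
    [0,0,0],
    [0,0,0],
    [0,0,0],
    [0,0,0],
    [0,0,0],
    [0,0,0],
    [0,0,0],
    [0,0,0],
    [0,0,0],
  ],
  jaw=[-1,-1,-1,-1,-1,-1,-1,-1,-1,-1,-1,-1],
)

```text
time: 46.15
tool_pos: [611.4, -308.2, 97.1]
tcp_rot: [-3.13, -0.005, 1.571]
force: [-0.4, 0.3, -1.2]
gripper_width: 0.511
grip_force: 30.0
```

Request:
drive_tool(
  dp=[
    [0,0,0],
    [0,0,0],
  ],
  rot=[
    [0,0,0],
    [0,0,0],
  ],
  jaw=[-1,-1],
)

```text
time: 46.4
tool_pos: [616.7, -309.9, 105.2]
tcp_rot: [3.138, 0.001, 1.571]
force: [0.9, -0.8, -0.9]
gripper_width: 0.515
grip_force: 30.0
```

```bash
python3 - <<'E'
from plan import *
plan([(612.5,-310,49.5,90,3)])
E
```

```text
t46.4 pos [ 616.7 -309.9  105.2] rpy [1.7982e+02 8.0000e-02 9.0020e+01] F [ 0.9 -0.8 -0.9] w0.51 g30.0 q7 0.24
 turn 1 rows rot z 0.0001
 shift 3 rows dp [-0.0002, -0.0046, 0.0618]
```

Request:
drive_tool(
  dp=[
    [0,0,0.07],
    [0,0,0.07],
    [0,0,0.032],
    [0,0,0],
    [0,0,0],
    [0,0,0],
  ],
  rot=[
    [0,0,0],
    [0,0,0],
    [0,0,0],
    [0,0,0],
    [0,0,0],
    [0,0,0],
  ],
  jaw=[-1,-1,-1,-1,-1,-1],
)

```text
time: 47.15
tool_pos: [615.6, -309.7, 51.7]
tcp_rot: [3.141, 0.0, 1.571]
force: [0.1, -0.3, -1.3]
gripper_width: 0.513
grip_force: 30.0
```

Request:
drive_tool(
  dp=[
    [0,0,0.007],
    [0,0,0],
    [0,0,0],
    [0,0,0],
    [0,0,0],
    [0,0,0],
    [0,0,-0.1],
    [0,0,-0.15],
    [0,0,-0.15],
    [0,0,-0.1],
    [0,0,0],
    [0,0,0],
  ],
  rot=[
    [0,0,0],
    [0,0,0],
    [0,0,0],
    [0,0,0],
    [0,0,0],
    [0,0,0],
    [0,0,0],
    [0,0,0],
    [0,0,0],
    [0,0,0],
    [0,0,0],
    [0,0,0],
  ],
  jaw=[-1,-1,1,1,1,1,1,1,1,1,1,1],
)

```text
time: 48.65
tool_pos: [614.6, -309.4, 198.3]
tcp_rot: [-3.14, -0.001, 1.571]
force: [0.2, -0.2, -0.0]
gripper_width: 1.003
grip_force: 0.0
```

```bash
python3 - <<'E'
from plan import *
from m import *
print("tray heel");rects((H<=16)&(S>115)&(V>75),38,500,4000,(222,190,262,245))
plan([(454.3,61,200,92,10),(None,None,95,None,3)])
E
```

```text
tray heel
  c 453.1 50.8 size 41.6 55.7 ang 1.3 area 2024
t48.7 pos [ 614.4 -309.4  197.7] rpy [-1.7985e+02 -6.0000e-02  9.0010e+01] F [ 0.7 -0.1 -0.2] w1.00 g0.0 q7 0.27
 turn 1 rows rot z -0.0111
 shift 10 rows dp [0.1252, -0.049, -0.0008]
 shift 3 rows dp [0.0, 0.0, 0.1167]
```

Request:
drive_tool(
  dp=[
    [0.1252,-0.049,0],
    [0.1252,-0.049,0],
    [0.1252,-0.049,0],
    [0.1252,-0.049,0],
    [0.1252,-0.049,0],
    [0.1252,-0.049,0],
    [0.1252,-0.049,0],
    [0.1252,-0.049,0],
    [0.1252,-0.049,0],
    [0.1252,-0.049,0],
    [0,0,0],
    [0,0,0.1],
  ],
  rot=[
    [0,0,-0.0111],
    [0,0,0],
    [0,0,0],
    [0,0,0],
    [0,0,0],
    [0,0,0],
    [0,0,0],
    [0,0,0],
    [0,0,0],
    [0,0,0],
    [0,0,0],
    [0,0,0],
  ],
  jaw=[1,1,1,1,1,1,1,1,1,1,1,1],
)

```text
time: 50.2
tool_pos: [458.0, 61.1, 169.9]
tcp_rot: [3.138, 0.0, 1.606]
force: [0.3, 0.5, 0.3]
gripper_width: 0.997
grip_force: 0.0
```

Request:
drive_tool(
  dp=[
    [0,0,0.12],
    [0,0,0.1],
    [0,0,0],
    [0,0,0],
  ],
  rot=[
    [0,0,0],
    [0,0,0],
    [0,0,0],
    [0,0,0],
  ],
  jaw=[1,1,1,1],
)

```text
time: 50.7
tool_pos: [457.2, 60.9, 103.8]
tcp_rot: [3.141, -0.0, 1.605]
force: [0.6, 0.6, 1.2]
gripper_width: 1.001
grip_force: 0.0
```

```bash
python3 - <<'E'
from plan import *
plan([(454,60.5,44,92,3)])
from side import *
sideheel(38,(455,60)); sideheel(44,(613,-315),60)
E
```

```text
t50.7 pos [457.2  60.9 103.8] rpy [179.97  -0.    91.96] F [0.6 0.6 1.2] w1.00 g0.0 q7 -0.43
 turn 1 rows rot z -0.0002
 shift 3 rows dp [-0.0003, -0.0036, 0.0665]
side: [(np.float64(465.0), np.float64(60.0)), (np.float64(30.0), np.float64(18.5)), 88.4] 341
side: [(np.float64(562.7), np.float64(-269.0)), (np.float64(116.5), np.float64(196.4)), 24.5] 12330
```

Request:
drive_tool(
  dp=[
    [0,-0.0036,0.0665],
    [0,-0.0036,0.0665],
    [0,-0.0036,0.0665],
    [0,0,0],
    [0,0,0],
    [0,0,0],
    [0,0,0],
    [0,0,0],
    [0,0,0],
    [0,0,-0.1],
    [0,0,-0.15],
    [0,0,-0.15],
  ],
  rot=[
    [0,0,0],
    [0,0,0],
    [0,0,0],
    [0,0,0],
    [0,0,0],
    [0,0,0],
    [0,0,0],
    [0,0,0],
    [0,0,0],
    [0,0,0],
    [0,0,0],
    [0,0,0],
  ],
  jaw=[1,1,1,1,-1,-1,-1,-1,-1,-1,-1,-1],
)

```text
time: 52.3
tool_pos: [452.8, 60.9, 164.5]
tcp_rot: [-3.14, -0.0, 1.606]
force: [1.0, -0.2, -0.9]
gripper_width: 0.514
grip_force: 29.9
```

Request:
drive_tool(
  dp=[
    [0,0,-0.1],
    [0,0,-0.05],
    [0,0,0],
    [0,0,0],
  ],
  rot=[
    [0,0,0],
    [0,0,0],
    [0,0,0],
    [0,0,0],
  ],
  jaw=[-1,-1,-1,-1],
)

```text
time: 52.8
tool_pos: [452.5, 60.8, 207.2]
tcp_rot: [-3.139, 0.0, 1.606]
force: [0.2, 0.3, -0.9]
gripper_width: 0.516
grip_force: 29.9
```

```bash
python3 - <<'E'
from plan import *
plan([(615,-160,210,90,8),(None,None,100,None,3)])
E
```

```text
t52.8 pos [452.5  60.8 207.2] rpy [-1.7984e+02  1.0000e-02  9.2010e+01] F [ 0.2  0.3 -0.9] w0.52 g29.9 q7 -0.31
 turn 1 rows rot z 0.0112
 shift 8 rows dp [-0.092, 0.0677, -0.0012]
 shift 3 rows dp [0.0, 0.0, 0.1222]
```

Request:
drive_tool(
  dp=[
    [-0.092,0.0677,0],
    [-0.092,0.0677,0],
    [-0.092,0.0677,0],
    [-0.092,0.0677,0],
    [-0.092,0.0677,0],
    [-0.092,0.0677,0],
    [-0.092,0.0677,0],
    [-0.092,0.0677,0],
    [0,0,0.1],
    [0,0,0.15],
    [0,0,0.1],
    [0,0,0],
  ],
  rot=[
    [0,0,0.0112],
    [0,0,0],
    [0,0,0],
    [0,0,0],
    [0,0,0],
    [0,0,0],
    [0,0,0],
    [0,0,0],
    [0,0,0],
    [0,0,0],
    [0,0,0],
    [0,0,0],
  ],
  jaw=[-1,-1,-1,-1,-1,-1,-1,-1,-1,-1,-1,-1],
)

```text
time: 54.3
tool_pos: [614.3, -160.2, 99.4]
tcp_rot: [-3.134, -0.001, 1.569]
force: [-0.1, -0.3, -1.4]
gripper_width: 0.515
grip_force: 29.9
```

Request:
drive_tool(
  dp=[
    [0,0,0],
    [0,0,0],
    [0,0,0],
  ],
  rot=[
    [0,0,0],
    [0,0,0],
    [0,0,0],
  ],
  jaw=[-1,-1,-1],
)

```text
time: 54.68
tool_pos: [617.5, -159.3, 105.0]
tcp_rot: [3.139, 0.001, 1.571]
force: [0.2, 0.0, 0.0]
gripper_width: 0.515
grip_force: 29.9
```

```bash
python3 - <<'E'
from plan import *
plan([(615,-160,50,90,3)])
E
```

```text
t54.7 pos [ 617.5 -159.3  105. ] rpy [1.7987e+02 4.0000e-02 8.9980e+01] F [0.2 0.  0. ] w0.51 g29.9 q7 -0.02
 turn 1 rows rot z -0.0001
 shift 3 rows dp [-0.0008, -0.0028, 0.0611]
```

Request:
drive_tool(
  dp=[
    [0,-0.003,0.07],
    [0,-0.003,0.07],
    [0,0,0.038],
    [0,0,0],
    [0,0,0],
    [0,0,0],
  ],
  rot=[
    [0,0,0],
    [0,0,0],
    [0,0,0],
    [0,0,0],
    [0,0,0],
    [0,0,0],
  ],
  jaw=[-1,-1,-1,-1,-1,-1],
)

```text
time: 55.42
tool_pos: [615.3, -159.1, 50.8]
tcp_rot: [3.141, 0.0, 1.571]
force: [0.1, -0.7, -1.1]
gripper_width: 0.515
grip_force: 29.9
```

Not quite touching yet. I'll lower 2 mm more, release, rise, and move clear toward the robot's right.

Request:
drive_tool(
  dp=[
    [0,0,0.006],
    [0,0,0],
    [0,0,0],
    [0,0,0],
    [0,0,0],
    [0,0,0],
    [0,0,-0.1],
    [0,0,-0.15],
    [0,0,-0.15],
    [0,0,-0.15],
    [0,0,0],
    [0,0,0],
  ],
  rot=[
    [0,0,0],
    [0,0,0],
    [0,0,0],
    [0,0,0],
    [0,0,0],
    [0,0,0],
    [0,0,0],
    [0,0,0],
    [0,0,0],
    [0,0,0],
    [0,0,0],
    [0,0,0],
  ],
  jaw=[-1,-1,1,1,1,1,1,1,1,1,1,1],
)

```text
time: 56.92
tool_pos: [614.4, -159.1, 212.8]
tcp_rot: [-3.14, 0.0, 1.571]
force: [-0.5, -0.5, -0.6]
gripper_width: 1.0
grip_force: 0.0
```

Request:
drive_tool(
  dp=[
    [0.1,-0.07,0],
    [0.12,-0.07,0],
    [0.12,-0.07,0],
    [0.12,-0.05,0],
    [0.12,0,0],
    [0.1,0,0],
    [0,0,0],
    [0,0,0],
  ],
  rot=[
    [0,0,0],
    [0,0,0],
    [0,0,0],
    [0,0,0],
    [0,0,0],
    [0,0,0],
    [0,0,0],
    [0,0,0],
  ],
  jaw=[1,1,1,1,1,1,1,1],
)

```text
time: 57.92
tool_pos: [536.4, 43.8, 212.2]
tcp_rot: [-3.139, 0.001, 1.57]
force: [0.2, 0.2, 0.6]
gripper_width: 1.0
grip_force: 0.0
```

```bash
python3 - <<'E'
from plan import *
st()
from m import *
b=bot.snapshot("side")["color"][:,:,::-1]
rects((H<=16)&(S>115)&(V>75),44,700,4000,(290,130,410,200))
cv2.imwrite("pics/fin.png",np.hstack([cv2.resize(im[90:290,120:420],(400,300)),cv2.resize(b[100:300,120:420],(400,300))]))
E
```

```text
t57.9 pos [536.4  43.8 212.2] rpy [-1.7986e+02  5.0000e-02  8.9940e+01] F [0.2 0.2 0.6] w1.00 g0.0 q7 -0.32
```

View pics/fin.png

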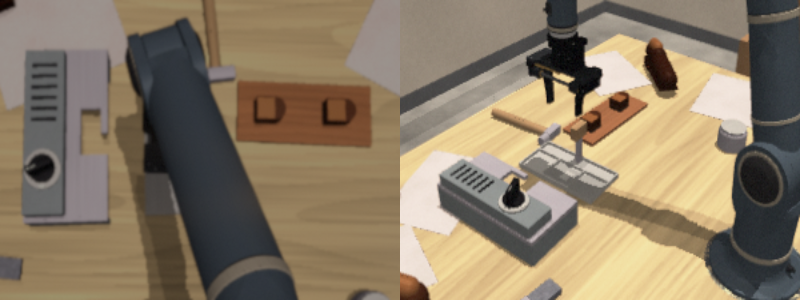

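Both heels stand upright within the board (top view (267,110) and (337,110)). The tray is empty and outside the hood, the knob is on, the bystanders are undisturbed, and the arm is clear.

```bash
python3 -c "
from rig import bot
print(bot.hand_in())"
```

```text
the job is handed in; nothing more can be done
None
```

I handed the job in at about 58 s: both heels in this batch were heated, then stood upright on the cooling board, with the heater left on, the tray clear of the hood and the bystanders untouched; the system returned no verdict.

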